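# Seat, spin-check and load a disc in a slim drive

### The job

The disc has only been laid over the hub of the open drive: press it at its middle until it is clipped fully home, firmly but without forcing. Then rest a fingertip lightly on the disc and turn it at least one full turn, either way, to check that it runs freely without rubbing, and after that push the tray shut all the way. Leave the other things on the desk where they are.

Things in the scene. Friction and masses are not known exactly. Their poses are not given: they have to be found in the camera images.
- drive: slim external disc drive, black, fixed to the desk: casing 142 long (x) x 146 wide (y) x 24 mm tall. Origin: on the desk, under the middle of the casing's front face; its x axis points into the casing (the tray opens along -x and shuts along +x), z up.
- tray (a joint): how far the tray has been pushed in, m: 0 fully out, 0.132 shut (bezel on the casing's front). It slides straight along the drive's x with about 3 N of friction, stays where it is left, and ends on a hard stop. It starts 0 to 12 mm in.
- hub_axis (a point): point on the disc's axis at desk level (z = 0), moving with the tray; axes parallel to the drive's. With the tray out it lies 68 mm in front of the casing. Disc: 120 mm in diameter, blue and silver with a red dot; its pale middle, 46 mm in diameter around the white hub, stands 0.6 mm above the rest of the face.
- bezel (a point): middle of the outer face of the tray's front bezel, 11.5 mm above the desk, moving with the tray; the bezel is 138 mm wide (y), 7 mm thick, from 3 to 20 mm above the desk. Nothing stands in front of it. Its x axis is the way to push.
- clip (a joint): how far the disc has gone down on the hub, m: 0 laid on (starts 0 to 0.6 mm), 0.0025 clipped home on a hard stop. Moves only under more than about 8 N, stays where left; may be pressed with up to 20 N at the pale middle. Top of the middle: 14 mm above the desk when home, 16.5 mm at 0, BUT up to 3.5 mm more or less in every drive (see spindle): to be felt.
- disc (a joint): angle turned by the disc about its vertical axis, rad, counts on beyond full turns, positive anticlockwise from above; starts between -0.15 and 0.15. About 0.003 N m of friction: a fingertip rubbing on its face turns it. While it turns, and anywhere outside its middle, it bears only a light touch (6 N at most).
- spindle (a point): nominal place of the spindle's top on the disc's axis, 14 mm above the desk, fixed to the tray. The true spindle stands on rubber mounts that have settled differently in every drive, up to 3.5 mm higher or lower, disc and all; no reading of this list shows it. Under load the mounts give about 1 mm per 12 N.
- case: clear flat disc case with an orange insert, 125 x 142 x 10 mm, loose, beside the drive on its +y side; bystander. Origin under its centre.
- stick: black USB stick, 57 x 19 x 8 mm, loose, lying on top of the casing; bystander. Origin under its middle.
- marker: white felt pen with red cap, 130 x 14 x 14 mm, loose, on the desk beside the drive on its -y side; bystander. Origin under its middle, x along it.
- mouse: black computer mouse, 110 x 60 x 34 mm, loose; bystander. Origin under its centre.
- adapter: black power adapter with a yellow patch, 78 x 50 x 30 mm, loose; bystander. Origin under its centre.
- driver: screwdriver, 200 mm long with a red handle 26 mm thick toward its -x end, loose; bystander. Origin under its middle, x along it.

How it is judged:
By the outcome, as a careful person would: the job done as asked, in the order asked, and still so for the second after the job is handed in, with the robot touching nothing.
It also fails if it takes over 70 s, if anything falls off the work surface, if the arm or the gripper's body presses on something with over 40 N, if the wrist force passes 120 N, or if a joint passes its speed limit or range.

### The arm

A 7-joint arm with a two-finger parallel gripper is mounted at the origin on the work surface. World frame = base frame: x ahead of the robot, y to its left, z up, the work surface at z = 0. Lengths are in m, angles in rad, forces in N, time in s.
With the tool pointing down it reaches from about 0.35 to 0.9 m from the base axis. Payload 8.1 kg.
Tool frame: the origin (TCP) lies at the very end of the fingers, on their centre line; the grasp point (between the pads) lies 19 mm behind it; z points along the fingers, y is the direction in which the jaws open and shut (so a half turn about z gives the same grasp; the last joint's range is limited). The gripper opens to 92 mm and grips with 3 to 60 N. Pads are 19 mm wide; open, the fingers measure 130 mm over their backs; the gripper's body (75 mm by 190 mm) begins 47 mm behind the grasp point.
Start: joints at [-1.35, 0.434, 0.025, 1.573, -0.012, 1.134, -0.075], TCP at [0.199, 0.593, 0.227] pointing down, gripper open.
Joint ranges: [-2.62, 2.62], [-0.44, 2.09], [-1.27, 1.32], [0.08, 2.57], [-1.32, 4.46], [0.12, 2], [-2.74, 2.74]. Speed limits (rad/s): [2.22, 2.22, 3.01, 3.01, 3.14, 3.14, 3.14].

### API

Orientations are given as a rotation vector (axis times angle).
In Python, from cell import observe, get_image, sign_off gives the robot as it stands.
- The arm moves only by the tool arm_command, never from a script. Its argument "deltas" is a list of rows, each an object with "xyz": the shift along the tool's x, y, z in cm, a list of three; "turn": the turn about the tool's z in degrees; "jaw": the closure in counts, from 0 (fully open) to 255 (shut). A call has 1 to 5 rows; each row is the pose to reach, as a shift and turn from the pose measured when the call began, along the tool's axes at that moment; what a row does not reach only later rows make up. A row lasts 1/12 s, in which the tool goes at most 41.7 mm and 7.16 degrees, less where a joint would pass 70% of its speed; a pose out of reach is approached as far as the arm can. A call with a gripper value outside its range is refused whole. The fingers move at their own pace and stop on an object; "force" is the grip in N (left out, the last holds). Time passes only in rows, so rows that repeat a pose let the fingers close. It gives the time, the measured TCP pose, the force and the opening at its end, in the units of the state.
- observe(): the state, without advancing time (a new reading comes with each control period).
- get_image(name): name is "side" or "top"; returns a dict with "frame" (480x640x3 uint8, red, green, blue), "depth" (480x640 float32, m along the optical axis (not along the pixel's ray), 0 where there is no reading), "camera_matrix" (3x3 intrinsics, pixels), "cam_to_world" (4x4, takes a point from camera to world coordinates). Camera axes: x right, y up, looking along -z (the intrinsics and any distortion apply to the point x, -y, -z); pixel columns grow to the right and rows downward; lengths in m; the calibration is good to about 2 mm. A picture is of the moment at which its call begins.
- sign_off(): hands the job in, once; it reports no verdict.
The state is a dict: "clock": time; "joints": joint angles; "dq": joint speeds; "joint_efforts": joint torques, N m; "position": TCP position; "ee_rot": TCP orientation; "force": force on the tool from outside, world axes, zero at the start; "ft_torque": the same for the moment, N m; "width": opening from 0.0 (shut) to 1.0 (fully open).
Only numpy, scipy, OpenCV 4.12 (cv2) and the standard library are available. Lean on these libraries where they do the work, as an engineer would, in place of code of your own. Each camera call takes 0.05 s, during which the arm holds its last target.

## Working session

There is one attempt and no reset: what is moved stays moved. The work goes in short steps, Python scripts to look and compute and a tool call to move; the robot and the scene stay as the last step left them, time stands still between calls to the robot, and variables do not carry over. Pictures are saved under pics/ and viewed, and the job is handed in when it is done.

Besides the shell and the picture viewer there is one more tool, called after "Emit:" as a command line: name --argument value ..., lists and objects as JSON in quotes. arm_command: Moves the arm, as the interface text tells. Its arguments: {"type":"object","properties":{"deltas":{"type":"array","items":{"type":"object","properties":{"xyz":{"type":"array","items":{"type":"number"}},"turn":{"type":"number"},"jaw":{"type":"number"}}}},"force":{"type":"number"}},"required":["deltas"]}

```bash
ls; mkdir -p pics
python3 - <<'E'
from cell import observe,get_image
import cv2
print(observe())
for n in("top","side"):
    d=get_image(n);cv2.imwrite(f"pics/{n}0.png",d["frame"][:,:,::-1]);print(n,d["camera_matrix"],d["cam_to_world"])
E
```

```text
pics
{'clock': 0.0, 'joints': array([-1.34960531,  0.43517525,  0.02499266,  1.57409491, -0.0116116 ,
        1.13400014, -0.07509899]), 'dq': array([ 0.00074414, -0.00047851,  0.00162017, -0.00069449,  0.00017009,
        0.00205786, -0.00018526]), 'joint_efforts': array([ 5.55542488e-05, -6.67851877e+01,  9.84715931e-01, -3.14457715e+01,
       -6.06037932e-02,  4.29765531e-02,  1.59887340e-04]), 'position': array([0.19875103, 0.59201856, 0.2259757 ]), 'ee_rot': array([-5.06514644e-01, -3.10037749e+00,  2.40061298e-03]), 'force': array([-0.17079451, -0.3349387 , -0.12081015]), 'ft_torque': array([ 0.00467308,  0.02190609, -0.02538256]), 'width': 0.9981566679113069}
top [[522.82241075   0.         327.19962695]
 [  0.         522.82241075 237.09620459]
 [  0.           0.           1.        ]] [[ 0.02608031  0.99693863 -0.07371014  0.50841528]
 [-0.99936382  0.02420728 -0.026191   -0.01172914]
 [-0.0243265   0.07434632  0.99693573  1.22984933]
 [ 0.          0.          0.          1.        ]]
side [[460.33046632   0.         318.35021246]
 [  0.         460.33046632 245.62893289]
 [  0.           0.           1.        ]] [[ 0.76677656  0.34960445 -0.53835902  0.03317514]
 [-0.64184368  0.42998415 -0.63494119 -0.67392832]
 [ 0.00950758  0.83240036  0.55409318  0.64584115]
 [ 0.          0.          0.          1.        ]]
```

View pics/top0.png

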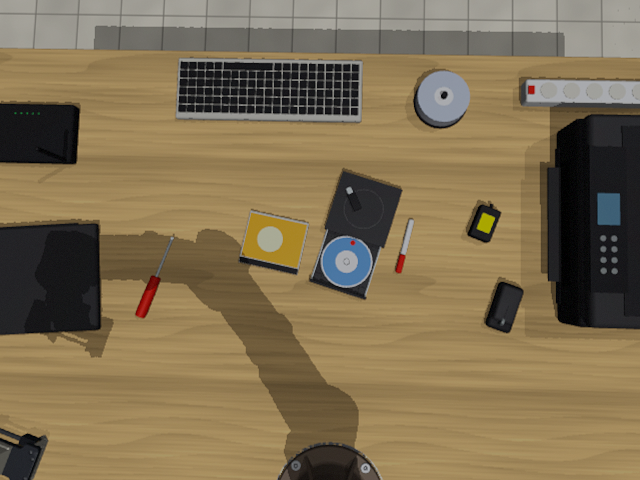

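View pics/side0.png

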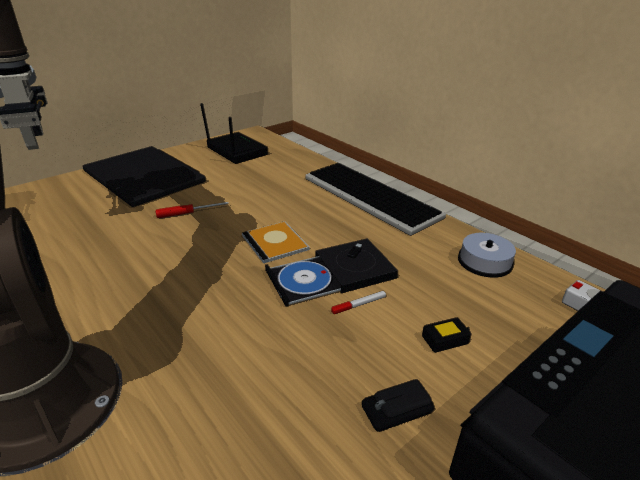

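The top view shows the drive around (355,225), with the open tray and disc at about (347,262). The case is on its left, the pen on its right, and the stick on the casing at (353,197). I'll enlarge this area.

```bash
cat > h.py <<'E'
from cell import observe,get_image
import cv2,numpy as np
from scipy.spatial.transform import Rotation as R
def px2w(d,u,v,z):
    K=d["camera_matrix"];T=d["cam_to_world"]
    r=np.array([(u-K[0,2])/K[0,0],-(v-K[1,2])/K[1,1],-1.]);w=T[:3,:3]@r;o=T[:3,3]
    return o+w*(z-o[2])/w[2]
def w2px(d,p):
    K=d["camera_matrix"];T=d["cam_to_world"]
    c=T[:3,:3].T@(np.array(p)-T[:3,3]);return K[0,0]*c[0]/-c[2]+K[0,2],K[1,1]*-c[1]/-c[2]+K[1,2]
def crop(d,x0,y0,w,h,s,name):
    cv2.imwrite(name,cv2.resize(d["frame"][y0:y0+h,x0:x0+w,::-1],None,fx=s,fy=s,interpolation=cv2.INTER_CUBIC))
E
python3 - <<'E'
from h import *
d=get_image("top");crop(d,300,160,120,145,4,"pics/t1.png")
f=d["frame"].astype(int)
m=((f[:,:,2]-f[:,:,0]>35)).astype(np.uint8);m[:220]=0;m[:,:300]=0;m[300:]=0;m[:,400:]=0
c=max(cv2.findContours(m,0,1)[0],key=cv2.contourArea);c=cv2.convexHull(c)
print(cv2.fitEllipse(c));u,v=cv2.fitEllipse(c)[0];print(px2w(d,u,v,.015))
d=get_image("side");crop(d,230,200,200,130,4,"pics/s1.png")
E
```

```text
((346.2107238769531, 261.22894287109375), (48.08094787597656, 48.15683364868164), 42.64509582519531)
[ 0.54316654 -0.02539813  0.015     ]
```

View pics/t1.png

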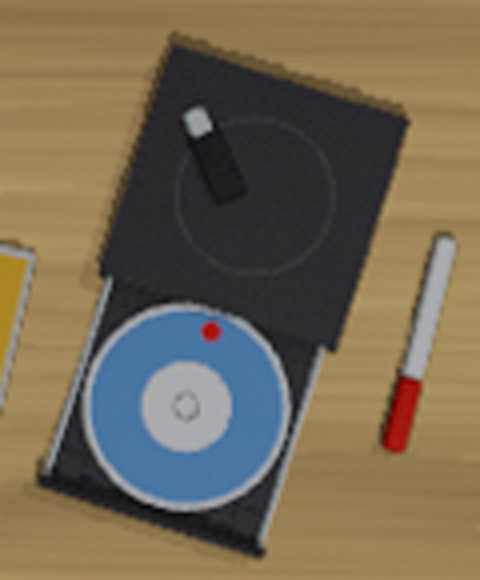

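View pics/s1.png

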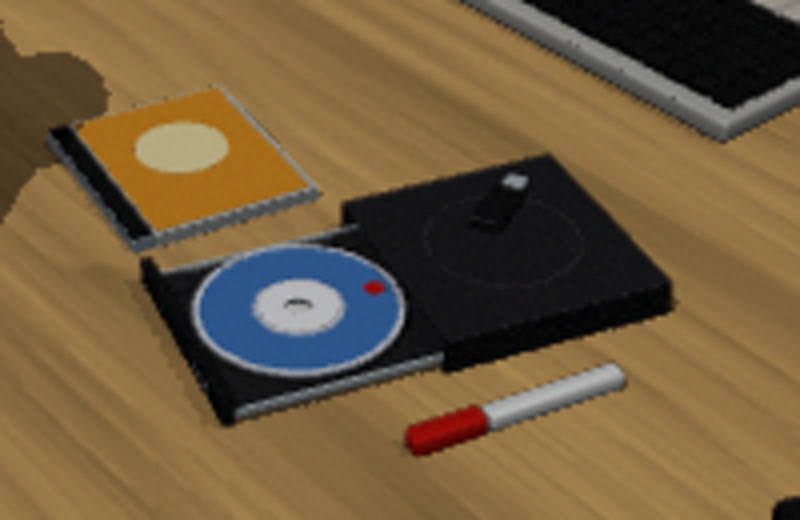

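```bash
cat >> h.py <<'E'
def rel(p,q=None):
    "target world point p -> tool delta cm"
    s=observe();r=R.from_rotvec(s["ee_rot"]);return np.round(r.inv().apply(np.array(p)-s["position"])*100,2)
def st():
    s=observe();r=R.from_rotvec(s["ee_rot"]).as_matrix()
    print("t",round(s["clock"],2),"p",s["position"].round(4),"F",s["force"].round(2),"yawX",round(np.degrees(np.arctan2(r[1,0],r[0,0])),1),"zax",r[:,2].round(4),"q",s["joints"].round(2),"w",round(s["width"],3));return s
E
python3 - <<'E'
from h import *
d=get_image("top")
c=[(172,38),(408,122),(335,350),(103,275)]
P=[px2w(d,300+(a+.5)/4-.5,160+(b+.5)/4-.5,.024) for a,b in c]
for p in P:print(p.round(4))
x=(P[0]-P[3])+(P[1]-P[2]);y=(P[0]-P[1])+(P[3]-P[2])
for v in(P[0]-P[3],P[1]-P[2]):print(np.linalg.norm(v),np.degrees(np.arctan2(v[1],v[0])))
for v in(P[0]-P[1],P[3]-P[2]):print(np.linalg.norm(v),np.degrees(np.arctan2(v[1],v[0]))-90)
f=(P[2]+P[3])/2;print("front",f)
bz=[px2w(d,300+(a+.5)/4-.5,160+(b+.5)/4-.5,.02) for a,b in[(40,482),(260,552)]];print("bezel",bz)
# minAreaRect
f=d["frame"].astype(int);g=f.max(2)
m=(g<75).astype(np.uint8);m[:160]=0;m[250:]=0;m[:,:315]=0;m[:,410:]=0
cc=max(cv2.findContours(m,0,1)[0],key=cv2.contourArea);print(cv2.minAreaRect(cc))
d=get_image("side")
f=d["frame"].astype(int)
m=((f[:,:,2]-f[:,:,0]>35)).astype(np.uint8);m[:240]=0;m[:,:260]=0;m[310:]=0;m[:,345:]=0
c=max(cv2.findContours(m,0,1)[0],key=cv2.contourArea);e=cv2.fitEllipse(cv2.convexHull(c));print(e,px2w(d,*e[0],.015))
s=st()
print("rel hub",rel([.543,-.0254,.06]))
E
```

```text
[ 0.7575 -0.0119  0.024 ]
[ 0.7111 -0.1499  0.024 ]
[ 0.5776 -0.1101  0.024 ]
[0.6177 0.0247 0.024 ]
0.14450285692304338 -14.67776361881603
0.13932138032014377 -16.619107291907003
0.14563908050187552 -18.601713414379304
0.14065667996044295 -16.5946697002682
front [ 0.59763612 -0.04269331  0.024     ]
bezel [array([0.49729072, 0.05803472, 0.02      ]), array([ 0.46056146, -0.06956133,  0.02      ])]
((359.85137939453125, 218.1081085205078), (62.86085891723633, 81.31475067138672), 17.10272979736328)
((304.1318664550781, 276.8016357421875), (30.716684341430664, 49.98813247680664), 89.74922943115234) [ 0.54032339 -0.02770451  0.015     ]
t 0.3 p [0.1988 0.5923 0.2265] F [-0.32 -0.57  0.7 ] yawX 161.4 zax [-1.e-04 -5.e-04 -1.e+00] q [-1.35  0.43  0.02  1.57 -0.01  1.13 -0.08] w 0.999
rel hub [-52.29 -47.6   16.67]
```

Emit:
arm_command --deltas '[{"xyz": [-52.3, -47.6, 6], "turn": 0, "jaw": 255}, {"xyz": [-52.3, -47.6, 6], "turn": 0, "jaw": 255}, {"xyz": [-52.3, -47.6, 6], "turn": 0, "jaw": 255}, {"xyz": [-52.3, -47.6, 6], "turn": 0, "jaw": 255}, {"xyz": [-52.3, -47.6, 6], "turn": 0, "jaw": 255}]' --force 20

```text
clock: 0.72
position: [0.3005, 0.4094, 0.209]
ee_rot: [0.506, 3.1, -0.0]
force: [0.0, 0.9, -0.7]
width: 0.688
```

```bash
python3 -c "
from h import *
st();print(rel([.542,-.0265,.1]))"
```

```text
t 0.72 p [0.3005 0.4094 0.209 ] F [ 0.02  0.92 -0.69] yawX 161.5 zax [ 1.e-04 -3.e-04 -1.e+00] q [-1.1   0.26  0.07  1.88 -0.02  1.    0.23] w 0.688
[-36.75 -33.65  10.92]
```

Emit:
arm_command --deltas '[{"xyz": [-36.7, -33.6, 6], "turn": 0, "jaw": 255}, {"xyz": [-36.7, -33.6, 6], "turn": 0, "jaw": 255}, {"xyz": [-36.7, -33.6, 6], "turn": 0, "jaw": 255}, {"xyz": [-36.7, -33.6, 6], "turn": 0, "jaw": 255}, {"xyz": [-36.7, -33.6, 6], "turn": 0, "jaw": 255}]'

```text
clock: 1.13
position: [0.4006, 0.2284, 0.1844]
ee_rot: [0.506, 3.1, 0.001]
force: [1.1, -0.1, 0.3]
width: 0.324
```

```bash
python3 -c "
from h import *
st();print(rel([.542,-.0265,.1]))"
```

```text
t 1.13 p [0.4006 0.2284 0.1844] F [ 1.08 -0.09  0.26] yawX 161.5 zax [ 6.e-04  3.e-04 -1.e+00] q [-0.78  0.21  0.18  2.02 -0.05  0.91  0.67] w 0.324
[-21.5  -19.68   8.44]
```

Emit:
arm_command --deltas '[{"xyz": [-21.5, -19.7, 8.4], "turn": 0, "jaw": 255}, {"xyz": [-21.5, -19.7, 8.4], "turn": 0, "jaw": 255}, {"xyz": [-21.5, -19.7, 8.4], "turn": 0, "jaw": 255}, {"xyz": [-21.5, -19.7, 8.4], "turn": 0, "jaw": 255}, {"xyz": [-21.5, -19.7, 8.4], "turn": 0, "jaw": 255}]'

```text
clock: 1.55
position: [0.4976, 0.053, 0.1267]
ee_rot: [0.505, 3.099, 0.001]
force: [0.3, 0.8, 0.2]
width: 0.008
```

```bash
python3 -c "
from h import *
st();print(rel([.542,-.0265,.05]))"
```

```text
t 1.55 p [0.4976 0.053  0.1267] F [0.33 0.78 0.21] yawX 161.5 zax [ 1.4e-03  5.0e-04 -1.0e+00] q [-0.41  0.35  0.26  2.01 -0.12  0.79  1.16] w 0.008
[-6.72 -6.14  7.68]
```

Emit:
arm_command --deltas '[{"xyz": [-3.4, -3.1, 3.8], "turn": 0, "jaw": 255}, {"xyz": [-6.7, -6.1, 7.7], "turn": 0, "jaw": 255}, {"xyz": [-6.7, -6.1, 7.7], "turn": 0, "jaw": 255}, {"xyz": [-6.7, -6.1, 7.7], "turn": 0, "jaw": 255}, {"xyz": [-6.7, -6.1, 7.7], "turn": 0, "jaw": 255}]'

```text
clock: 1.97
position: [0.5412, -0.028, 0.0483]
ee_rot: [-0.511, -3.098, 0.001]
force: [0.1, 1.3, 1.0]
width: 0.002
```

```bash
python3 -c "
from h import *
st();print(rel([.542,-.0265,.05]))
d=get_image('side');crop(d,230,180,200,150,4,'pics/s2.png')
d=get_image('top');crop(d,280,180,140,130,4,'pics/t2.png')
"
```

```text
t 1.97 p [ 0.5412 -0.028   0.0483] F [0.09 1.31 0.98] yawX 161.3 zax [-1.5e-03 -4.0e-04 -1.0e+00] q [-0.22  0.53  0.23  1.97 -0.19  0.66  1.38] w 0.002
[-0.03  0.17 -0.17]
```

View pics/s2.png

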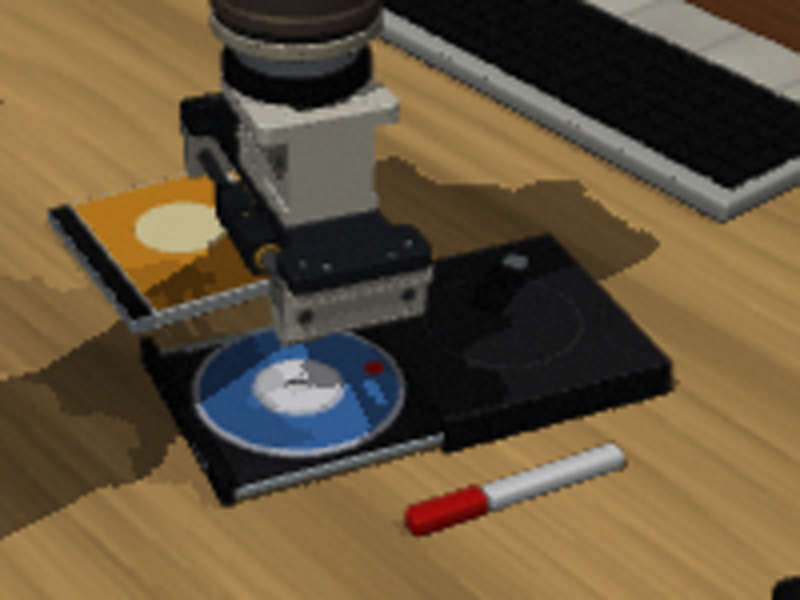

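View pics/t2.png

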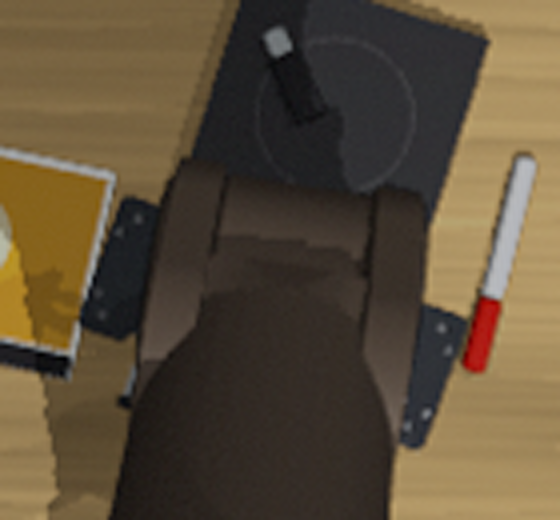

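```bash
python3 -c "
from h import *
d=get_image('side')
s=st();p=s['position'];r=R.from_rotvec(s['ee_rot'])
for o in ([0,0,0],[.0095,.019,0],[-.0095,.019,0],[.0095,-.019,0],[-.0095,-.019,0],[0,0,-.019],[0,0,-.066]):
  u,v=w2px(d,p+r.apply(o));print(o,(u-230)*4,(v-180)*4)
crop(d,270,180,80,100,8,'pics/s3.png')
"
```

```text
t 2.12 p [ 0.542  -0.0246  0.0505] F [ 0.15  0.2  -0.08] yawX 161.6 zax [ 0.0021  0.0014 -1.    ] q [-0.22  0.52  0.23  1.97 -0.19  0.66  1.38] w 0.006
[0, 0, 0] 294.9122545083692 332.2474156827541
[0.0095, 0.019, 0] 267.2671434794645 317.10449213878996
[-0.0095, 0.019, 0] 299.2427547534721 310.1228690509206
[0.0095, -0.019, 0] 290.4291402707488 355.1516679381921
[-0.0095, -0.019, 0] 323.2024804602552 347.7437082526394
[0, 0, -0.019] 294.6029291555287 304.06630143734014
[0, 0, -0.066] 293.80908062520007 231.74265928742545
```

View pics/s3.png

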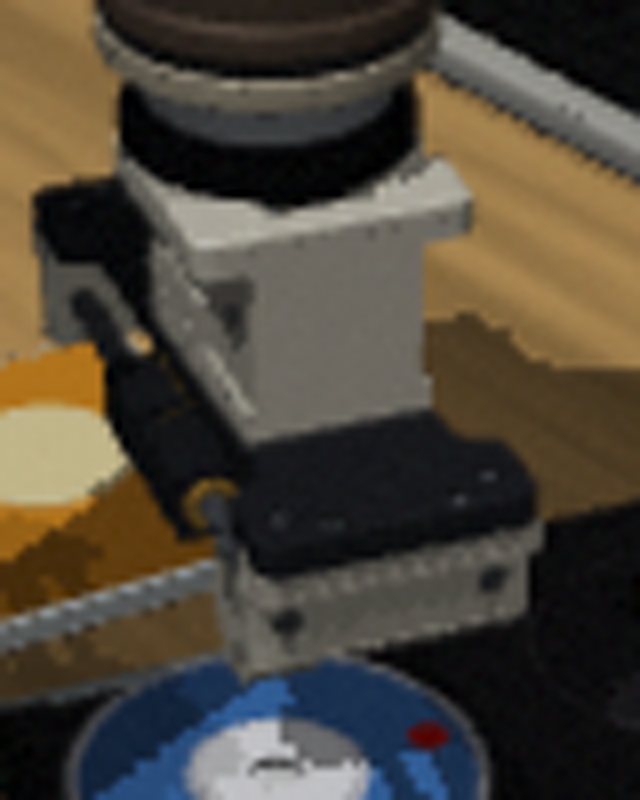

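Emit:
arm_command --deltas '[{"xyz": [0, -0.15, 0.8], "turn": 0, "jaw": 255}, {"xyz": [0, -0.15, 1.6], "turn": 0, "jaw": 255}, {"xyz": [0, -0.15, 2.4], "turn": 0, "jaw": 255}, {"xyz": [0, -0.15, 2.5], "turn": 0, "jaw": 255}, {"xyz": [0, -0.15, 2.5], "turn": 0, "jaw": 255}]'

```text
clock: 2.53
position: [0.5409, -0.0257, 0.0247]
ee_rot: [0.502, 3.101, 0.002]
force: [0.8, -0.1, -0.5]
width: 0.003
```

```bash
python3 -c "
from h import *
st();st();print(rel([.542,-.0265,.022]))
d=get_image('side')
crop(d,260,220,100,100,7,'pics/s4.png')
st()
"
```

```text
t 2.53 p [ 0.5409 -0.0257  0.0247] F [ 0.79 -0.05 -0.52] yawX 161.6 zax [ 7.0e-04  1.4e-03 -1.0e+00] q [-0.21  0.56  0.22  1.99 -0.2   0.61  1.39] w 0.003
t 2.53 p [ 0.5409 -0.0257  0.0247] F [ 0.79 -0.05 -0.52] yawX 161.6 zax [ 7.0e-04  1.4e-03 -1.0e+00] q [-0.21  0.56  0.22  1.99 -0.2   0.61  1.39] w 0.003
[-0.13 -0.04  0.27]
t 2.58 p [ 0.5413 -0.0258  0.0251] F [0.88 0.25 0.8 ] yawX 161.6 zax [ 0.0013  0.0014 -1.    ] q [-0.21  0.56  0.22  1.99 -0.2   0.61  1.39] w 0.005
```

View pics/s4.png

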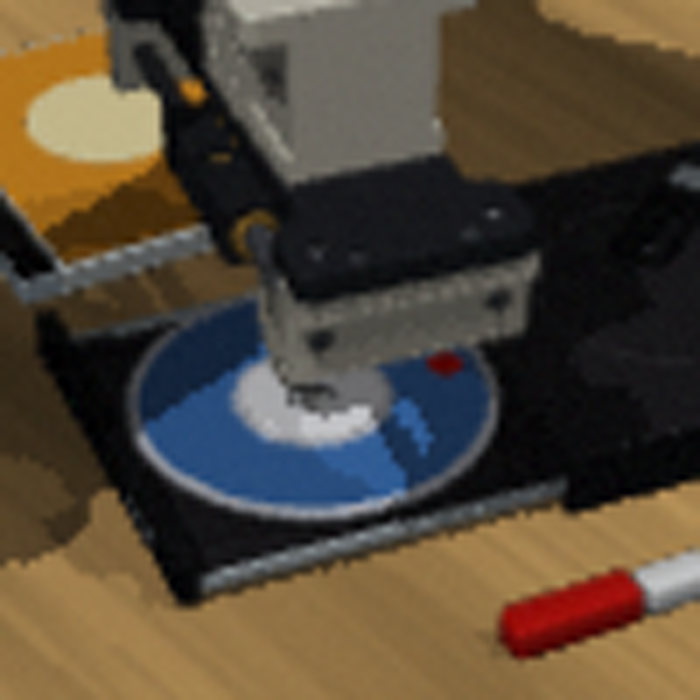

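Emit:
arm_command --deltas '[{"xyz": [-0.1, 0, 0.15], "turn": 0, "jaw": 255}, {"xyz": [-0.1, 0, 0.3], "turn": 0, "jaw": 255}, {"xyz": [-0.1, 0, 0.4], "turn": 0, "jaw": 255}, {"xyz": [-0.1, 0, 0.5], "turn": 0, "jaw": 255}, {"xyz": [-0.1, 0, 0.5], "turn": 0, "jaw": 255}]'

```text
clock: 3.0
position: [0.5422, -0.0262, 0.02]
ee_rot: [0.502, 3.1, 0.002]
force: [0.0, 0.8, 0.4]
width: 0.0
```

```bash
cat >> h.py <<'E'
def avg(n=6):
    S=[]
    for _ in range(n):
        S.append(observe());get_image("side")
    S.append(observe())
    p=np.mean([s["position"] for s in S],0);f=np.mean([s["force"] for s in S],0);t=np.mean([s["ft_torque"] for s in S],0)
    print("t",round(S[-1]["clock"],2),"p",p.round(5),"sd",np.std([s["position"] for s in S],0).round(5),"F",f.round(2),"Fzs",[round(s["force"][2],1) for s in S],"last p",S[-1]["position"].round(4),"T",t.round(3))
    return p,f
E
python3 -c "
from h import *
avg()"
```

```text
t 3.3 p [ 0.54222 -0.02614  0.02014] sd [4.e-05 2.e-05 7.e-05] F [0.07 0.1  0.15] Fzs [np.float64(0.4), np.float64(-0.1), np.float64(0.4), np.float64(0.1), np.float64(0.6), np.float64(-0.6), np.float64(0.3)] last p [ 0.5423 -0.0262  0.0202] T [0.002 0.006 0.015]
```

Emit:
arm_command --deltas '[{"xyz": [0, 0, 0.05], "turn": 0, "jaw": 255}, {"xyz": [0, 0, 0.1], "turn": 0, "jaw": 255}, {"xyz": [0, 0, 0.12], "turn": 0, "jaw": 255}, {"xyz": [0, 0, 0.12], "turn": 0, "jaw": 255}]'

```text
clock: 3.63
position: [0.5422, -0.0261, 0.0189]
ee_rot: [0.502, 3.1, 0.002]
force: [0.9, 0.6, -0.1]
width: 0.004
```

Emit:
arm_command --deltas '[{"xyz": [0, 0, 0.05], "turn": 0, "jaw": 255}, {"xyz": [0, 0, 0.1], "turn": 0, "jaw": 255}, {"xyz": [0, 0, 0.1], "turn": 0, "jaw": 255}, {"xyz": [0, 0, 0.1], "turn": 0, "jaw": 255}]'

```text
clock: 3.97
position: [0.5422, -0.0261, 0.0179]
ee_rot: [0.502, 3.1, 0.002]
force: [0.2, 0.2, -0.6]
width: 0.006
```

```bash
python3 -c "
from h import *
avg(4)"
```

```text
t 4.17 p [ 0.54222 -0.02612  0.01792] sd [2.e-05 1.e-05 3.e-05] F [ 0.21  0.17 -0.29] Fzs [np.float64(-0.6), np.float64(-0.1), np.float64(-0.4), np.float64(0.2), np.float64(-0.5)] last p [ 0.5423 -0.0261  0.018 ] T [-0.012  0.017 -0.021]
```

Emit:
arm_command --deltas '[{"xyz": [0, 0, 0.05], "turn": 0, "jaw": 255}, {"xyz": [0, 0, 0.1], "turn": 0, "jaw": 255}, {"xyz": [0, 0, 0.1], "turn": 0, "jaw": 255}, {"xyz": [0, 0, 0.1], "turn": 0, "jaw": 255}]'

```text
clock: 4.5
position: [0.5422, -0.0262, 0.0169]
ee_rot: [0.502, 3.1, 0.002]
force: [0.4, -0.1, -0.3]
width: 0.004
```

Emit:
arm_command --deltas '[{"xyz": [0, 0, 0.05], "turn": 0, "jaw": 255}, {"xyz": [0, 0, 0.1], "turn": 0, "jaw": 255}, {"xyz": [0, 0, 0.1], "turn": 0, "jaw": 255}, {"xyz": [0, 0, 0.1], "turn": 0, "jaw": 255}]'

```text
clock: 4.83
position: [0.5421, -0.0261, 0.0158]
ee_rot: [0.502, 3.1, 0.002]
force: [0.4, -0.5, 0.4]
width: 0.0
```

```bash
python3 -c "
from h import *
avg(4)"
```

```text
t 5.03 p [ 0.54219 -0.02613  0.01589] sd [4.e-05 2.e-05 3.e-05] F [0.19 0.11 0.07] Fzs [np.float64(0.4), np.float64(0.0), np.float64(-0.1), np.float64(0.1), np.float64(-0.1)] last p [ 0.5422 -0.0261  0.0159] T [-0.007  0.019  0.004]
```

Emit:
arm_command --deltas '[{"xyz": [0, 0, 0.05], "turn": 0, "jaw": 255}, {"xyz": [0, 0, 0.1], "turn": 0, "jaw": 255}, {"xyz": [0, 0, 0.1], "turn": 0, "jaw": 255}, {"xyz": [0, 0, 0.1], "turn": 0, "jaw": 255}]'

```text
clock: 5.37
position: [0.5422, -0.0261, 0.0149]
ee_rot: [0.502, 3.1, 0.002]
force: [1.0, -0.2, -0.4]
width: 0.006
```

```bash
python3 -c "
from h import *
avg(3)"
```

```text
t 5.52 p [ 0.5422  -0.02612  0.0149 ] sd [1.e-05 1.e-05 2.e-05] F [ 0.32  0.46 -0.13] Fzs [np.float64(-0.4), np.float64(0.1), np.float64(-0.3), np.float64(0.1)] last p [ 0.5422 -0.0261  0.0149] T [-0.023  0.009  0.01 ]
```

Emit:
arm_command --deltas '[{"xyz": [0, 0, 0.05], "turn": 0, "jaw": 255}, {"xyz": [0, 0, 0.1], "turn": 0, "jaw": 255}, {"xyz": [0, 0, 0.1], "turn": 0, "jaw": 255}, {"xyz": [0, 0, 0.1], "turn": 0, "jaw": 255}]'

```text
clock: 5.85
position: [0.5422, -0.0262, 0.014]
ee_rot: [0.502, 3.1, 0.002]
force: [-0.6, -0.1, 1.7]
width: 0.005
```

```bash
python3 -c "
from h import *
avg(3)"
```

```text
t 6.0 p [ 0.54227 -0.02612  0.01397] sd [2.e-05 2.e-05 1.e-05] F [-0.15  0.17  1.27] Fzs [np.float64(1.7), np.float64(1.0), np.float64(1.2), np.float64(1.2)] last p [ 0.5423 -0.0261  0.014 ] T [0.003 0.036 0.011]
```

Emit:
arm_command --deltas '[{"xyz": [0, 0, 0.05], "turn": 0, "jaw": 255}, {"xyz": [0, 0, 0.1], "turn": 0, "jaw": 255}, {"xyz": [0, 0, 0.1], "turn": 0, "jaw": 255}]'

```text
clock: 6.25
position: [0.5423, -0.0262, 0.0132]
ee_rot: [0.502, 3.1, 0.003]
force: [-1.4, -0.4, 7.5]
width: 0.003
```

```bash
python3 -c "
from h import *
avg(3)"
```

```text
t 6.4 p [ 0.54232 -0.02613  0.01326] sd [1.e-05 2.e-05 1.e-05] F [-1.42 -0.09  7.27] Fzs [np.float64(7.5), np.float64(7.2), np.float64(6.6), np.float64(7.8)] last p [ 0.5423 -0.0261  0.0133] T [-0.005  0.375  0.014]
```

Emit:
arm_command --deltas '[{"xyz": [0, 0, 0.05], "turn": 0, "jaw": 255}, {"xyz": [0, 0, 0.1], "turn": 0, "jaw": 255}, {"xyz": [0, 0, 0.1], "turn": 0, "jaw": 255}]'

```text
clock: 6.65
position: [0.5423, -0.0261, 0.0126]
ee_rot: [0.502, 3.1, 0.003]
force: [-0.7, 0.8, 8.2]
width: 0.001
```

```bash
python3 -c "
from h import *
avg(3)"
```

```text
t 6.8 p [ 0.54233 -0.02613  0.01261] sd [1.e-05 2.e-05 1.e-05] F [-1.25  0.41  7.55] Fzs [np.float64(8.2), np.float64(7.3), np.float64(7.9), np.float64(6.8)] last p [ 0.5423 -0.0261  0.0126] T [0.028 0.412 0.027]
```

Emit:
arm_command --deltas '[{"xyz": [0, 0, 0.05], "turn": 0, "jaw": 255}, {"xyz": [0, 0, 0.1], "turn": 0, "jaw": 255}, {"xyz": [0, 0, 0.12], "turn": 0, "jaw": 255}]'

```text
clock: 7.05
position: [0.5423, -0.0261, 0.0118]
ee_rot: [0.503, 3.1, 0.003]
force: [-2.6, -0.1, 7.7]
width: 0.005
```

```bash
python3 -c "
from h import *
avg(2)"
```

```text
t 7.15 p [ 0.54235 -0.02612  0.01176] sd [2.e-05 1.e-05 0.e+00] F [-1.92  0.32  7.71] Fzs [np.float64(7.7), np.float64(8.0), np.float64(7.5)] last p [ 0.5423 -0.0261  0.0118] T [ 0.041  0.433 -0.007]
```

Emit:
arm_command --deltas '[{"xyz": [0, 0, 0.05], "turn": 0, "jaw": 255}, {"xyz": [0, 0, 0.09], "turn": 0, "jaw": 255}, {"xyz": [0, 0, 0.09], "turn": 0, "jaw": 255}]'

```text
clock: 7.4
position: [0.5423, -0.0262, 0.0112]
ee_rot: [0.503, 3.099, 0.003]
force: [-1.8, 0.9, 8.5]
width: 0.0
```

```bash
python3 -c "
from h import *
avg(3)"
```

```text
t 7.55 p [ 0.54235 -0.02615  0.01122] sd [2.e-05 0.e+00 1.e-05] F [-1.84  0.33  7.68] Fzs [np.float64(8.5), np.float64(7.8), np.float64(7.0), np.float64(7.4)] last p [ 0.5423 -0.0261  0.0112] T [ 0.032  0.442 -0.001]
```

Emit:
arm_command --deltas '[{"xyz": [0, 0, 0.04], "turn": 0, "jaw": 255}, {"xyz": [0, 0, 0.08], "turn": 0, "jaw": 255}, {"xyz": [0, 0, 0.08], "turn": 0, "jaw": 255}]'

```text
clock: 7.8
position: [0.5424, -0.0261, 0.0108]
ee_rot: [0.503, 3.099, 0.004]
force: [-1.8, 0.3, 9.3]
width: 0.005
```

```bash
python3 -c "
from h import *
avg(3)"
```

```text
t 7.95 p [ 0.54234 -0.02615  0.01084] sd [1.e-05 1.e-05 1.e-05] F [-2.26  0.13  9.05] Fzs [np.float64(9.3), np.float64(9.9), np.float64(8.1), np.float64(8.9)] last p [ 0.5423 -0.0262  0.0109] T [ 0.063  0.538 -0.001]
```

Emit:
arm_command --deltas '[{"xyz": [0, 0, 0.05], "turn": 0, "jaw": 255}, {"xyz": [0, 0, 0.11], "turn": 0, "jaw": 255}, {"xyz": [0, 0, 0.11], "turn": 0, "jaw": 255}]'

```text
clock: 8.2
position: [0.5425, -0.0261, 0.0104]
ee_rot: [0.503, 3.099, 0.004]
force: [-3.2, 0.2, 13.3]
width: 0.007
```

```bash
python3 -c "
from h import *
avg(3)"
```

```text
t 8.35 p [ 0.54252 -0.02618  0.01047] sd [3.e-05 2.e-05 3.e-05] F [-3.300e+00  1.000e-02  1.258e+01] Fzs [np.float64(13.3), np.float64(12.4), np.float64(12.1), np.float64(12.4)] last p [ 0.5425 -0.0262  0.0105] T [0.028 0.723 0.013]
```

Emit:
arm_command --deltas '[{"xyz": [0, 0, -1.0], "turn": 0, "jaw": 255}, {"xyz": [0, 0, -3.0], "turn": 0, "jaw": 150}, {"xyz": [0, 0, -3.0], "turn": 7, "jaw": 75}, {"xyz": [0, 0, -3.0], "turn": 14, "jaw": 75}, {"xyz": [0, 0, -3.0], "turn": 21, "jaw": 75}]'

```text
clock: 8.77
position: [0.5427, -0.0262, 0.0413]
ee_rot: [1.068, 2.952, 0.006]
force: [0.3, 0.3, 0.6]
width: 0.244
```

```bash
python3 -c "
from h import *
st()"
```

```text
t 8.77 p [ 0.5427 -0.0262  0.0413] F [0.29 0.29 0.61] yawX 140.2 zax [ 0.0037  0.0028 -1.    ] q [-0.29  0.55  0.33  1.99 -0.29  0.65  1.1 ] w 0.244
```

Emit:
arm_command --deltas '[{"xyz": [0, 0, 0], "turn": -7, "jaw": 75}, {"xyz": [0, 0, 0], "turn": -14, "jaw": 75}, {"xyz": [0, 0, 0], "turn": -21, "jaw": 75}, {"xyz": [0, 0, 0], "turn": -28, "jaw": 75}, {"xyz": [0, 0, 0], "turn": -35, "jaw": 75}]'

```text
clock: 9.18
position: [0.5428, -0.0262, 0.0416]
ee_rot: [0.121, 3.136, 0.004]
force: [-0.7, 0.1, 0.8]
width: 0.608
```

Emit:
arm_command --deltas '[{"xyz": [0, 0, 0], "turn": -7, "jaw": 75}, {"xyz": [0, 0, 0], "turn": -14, "jaw": 75}, {"xyz": [0, 0, 0], "turn": -21, "jaw": 75}, {"xyz": [0, 0, 0], "turn": -28, "jaw": 75}, {"xyz": [0, 0, 0], "turn": -35, "jaw": 75}]'

```text
clock: 9.6
position: [0.5428, -0.0264, 0.042]
ee_rot: [-0.836, 3.024, 0.002]
force: [-0.0, -0.5, -0.7]
width: 0.705
```

```bash
python3 -c "
from h import *
st();print(rel([.5421,-.0262,.0165]))
d=get_image('side')
crop(d,240,180,160,130,5,'pics/s5.png');st()"
```

```text
t 9.6 p [ 0.5428 -0.0264  0.042 ] F [-0.03 -0.5  -0.72] yawX -149.1 zax [ 0.004   0.0023 -1.    ] q [-0.04  0.53 -0.02  1.96  0.01  0.64  2.05] w 0.705
[0.06 0.05 2.55]
t 9.65 p [ 0.5428 -0.0266  0.042 ] F [-0.93 -0.75 -0.55] yawX -148.6 zax [ 0.004  0.002 -1.   ] q [-0.04  0.53 -0.02  1.96  0.01  0.64  2.06] w 0.708
```

View pics/s5.png

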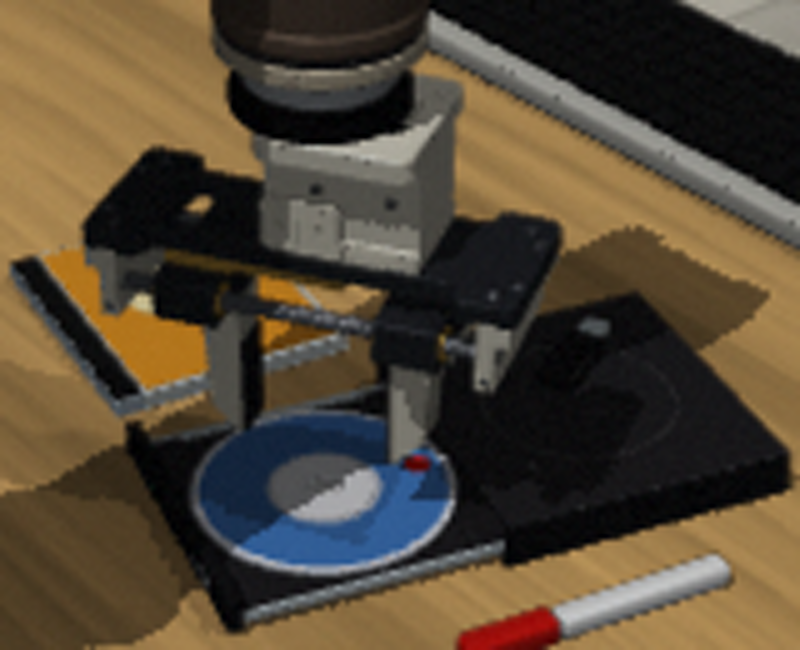

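Emit:
arm_command --deltas '[{"xyz": [0.05, 0.05, 1.0], "turn": 0, "jaw": 75}, {"xyz": [0.05, 0.05, 2.0], "turn": 0, "jaw": 75}, {"xyz": [0.05, 0.05, 2.6], "turn": 0, "jaw": 75}, {"xyz": [0.05, 0.05, 2.8], "turn": 0, "jaw": 75}, {"xyz": [0.05, 0.05, 2.8], "turn": 0, "jaw": 75}]'

```text
clock: 10.07
position: [0.5414, -0.0264, 0.0129]
ee_rot: [-0.847, 3.023, 0.002]
force: [0.2, 0.8, -0.7]
width: 0.706
```

```bash
python3 -c "
from h import *
avg(5)"
```

```text
t 10.32 p [ 0.54213 -0.02636  0.01377] sd [3.9e-04 2.0e-05 5.0e-04] F [-0.2   0.37  0.26] Fzs [np.float64(-0.7), np.float64(0.9), np.float64(0.7), np.float64(-0.3), np.float64(0.5), np.float64(0.5)] last p [ 0.5425 -0.0264  0.0143] T [ 0.055  0.039 -0.011]
```

Emit:
arm_command --deltas '[{"xyz": [0, 0, 0.1], "turn": 0, "jaw": 75}, {"xyz": [0, 0, 0.2], "turn": 0, "jaw": 75}, {"xyz": [0, 0, 0.27], "turn": 0, "jaw": 75}, {"xyz": [0, 0, 0.27], "turn": 0, "jaw": 75}]'

```text
clock: 10.65
position: [0.5425, -0.0264, 0.0115]
ee_rot: [-0.848, 3.02, 0.001]
force: [-0.1, -0.5, -0.9]
width: 0.707
```

```bash
python3 -c "
from h import *
avg(3)"
```

```text
t 10.8 p [ 0.54248 -0.02638  0.01156] sd [2.e-05 1.e-05 3.e-05] F [ 0.47 -0.39 -0.19] Fzs [np.float64(-0.9), np.float64(0.4), np.float64(-0.3), np.float64(0.0)] last p [ 0.5425 -0.0264  0.0116] T [ 0.056  0.054 -0.017]
```

Emit:
arm_command --deltas '[{"xyz": [0, 0, 0.04], "turn": 0, "jaw": 75}, {"xyz": [0, 0, 0.06], "turn": 0, "jaw": 75}, {"xyz": [0, 0, 0.06], "turn": 0, "jaw": 75}]'

```text
clock: 11.05
position: [0.5426, -0.0264, 0.011]
ee_rot: [-0.848, 3.02, 0.001]
force: [-0.4, -0.8, 1.0]
width: 0.704
```

```bash
python3 -c "
from h import *
avg(5)"
```

```text
t 11.3 p [ 0.54259 -0.0264   0.01107] sd [1.e-05 1.e-05 2.e-05] F [-0.33  0.01  1.03] Fzs [np.float64(1.0), np.float64(0.6), np.float64(1.2), np.float64(1.7), np.float64(0.3), np.float64(1.4)] last p [ 0.5426 -0.0264  0.0111] T [0.03  0.06  0.014]
```

Emit:
arm_command --deltas '[{"xyz": [0, 0, 0.01], "turn": 3, "jaw": 75}, {"xyz": [0, 0, 0.01], "turn": 7, "jaw": 75}, {"xyz": [0, 0, 0.01], "turn": 11, "jaw": 75}, {"xyz": [0, 0, 0.01], "turn": 15, "jaw": 75}, {"xyz": [0, 0, 0.01], "turn": 20, "jaw": 75}]'

```text
clock: 11.72
position: [0.5423, -0.0262, 0.011]
ee_rot: [-0.306, 3.122, 0.003]
force: [-1.0, 0.2, 2.4]
width: 0.707
```

```bash
python3 -c "
from h import *
st();avg(4)"
```

```text
t 11.72 p [ 0.5423 -0.0262  0.011 ] F [-0.97  0.18  2.38] yawX -168.8 zax [ 0.0042  0.0022 -1.    ] q [-0.11  0.58  0.08  1.99 -0.08  0.57  1.8 ] w 0.707
t 11.92 p [ 0.54234 -0.02614  0.01096] sd [4.e-05 5.e-05 1.e-05] F [-0.81  0.66  2.23] Fzs [np.float64(2.4), np.float64(1.9), np.float64(2.0), np.float64(2.1), np.float64(2.7)] last p [ 0.5424 -0.0261  0.0109] T [0.197 0.314 0.011]
```

Emit:
arm_command --deltas '[{"xyz": [0, 0, 0.005], "turn": 6, "jaw": 75}, {"xyz": [0, 0, 0.005], "turn": 13, "jaw": 75}, {"xyz": [0, 0, 0.005], "turn": 20, "jaw": 75}, {"xyz": [0, 0, 0.005], "turn": 27, "jaw": 75}, {"xyz": [0, 0, 0.005], "turn": 34, "jaw": 75}]'

```text
clock: 12.33
position: [0.5424, -0.026, 0.011]
ee_rot: [0.615, 3.077, 0.005]
force: [-0.4, 0.1, 2.2]
width: 0.707
```

```bash
python3 -c "
from h import *
st();avg(3)
d=get_image('side')
crop(d,240,200,140,110,5,'pics/s6.png')"
```

```text
t 12.33 p [ 0.5424 -0.026   0.011 ] F [-0.37  0.14  2.23] yawX 157.4 zax [ 0.0044  0.0022 -1.    ] q [-0.22  0.59  0.24  2.   -0.25  0.58  1.37] w 0.707
t 12.48 p [ 0.54245 -0.02595  0.01092] sd [3.e-05 5.e-05 3.e-05] F [-0.95  0.65  2.5 ] Fzs [np.float64(2.2), np.float64(2.0), np.float64(2.9), np.float64(2.9)] last p [ 0.5425 -0.0259  0.0109] T [0.143 0.148 0.036]
```

View pics/s6.png

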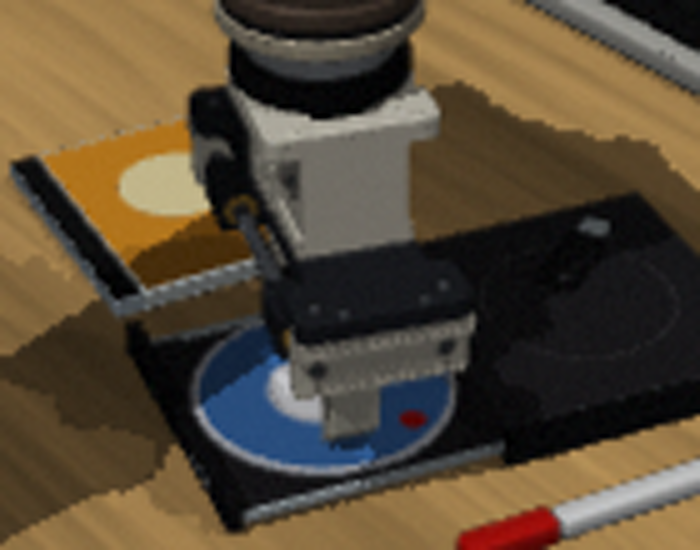

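The red dot has moved from (415,363), in this crop's coordinates, to (413,419). The disc is following the fingers clockwise, so I'll continue.

Emit:
arm_command --deltas '[{"xyz": [0, 0, 0.005], "turn": 7, "jaw": 75}, {"xyz": [0, 0, 0.005], "turn": 14, "jaw": 75}, {"xyz": [0, 0, 0.005], "turn": 21, "jaw": 75}, {"xyz": [0, 0, 0.005], "turn": 28, "jaw": 75}, {"xyz": [0, 0, 0.005], "turn": 35, "jaw": 75}]'

```text
clock: 12.95
position: [0.5424, -0.0261, 0.0109]
ee_rot: [1.501, 2.756, 0.006]
force: [-1.2, -0.0, 2.9]
width: 0.702
```

```bash
python3 -c "
from h import *
st();avg(3)"
```

```text
t 12.95 p [ 0.5424 -0.0261  0.0109] F [-1.16 -0.01  2.86] yawX 122.8 zax [ 0.0043  0.0021 -1.    ] q [-0.34  0.61  0.41  2.01 -0.42  0.6   0.93] w 0.702
t 13.1 p [ 0.5424  -0.02601  0.01084] sd [1.e-05 6.e-05 4.e-05] F [-1.15  0.45  3.05] Fzs [np.float64(2.9), np.float64(2.6), np.float64(3.3), np.float64(3.5)] last p [ 0.5424 -0.026   0.0108] T [ 0.037  0.258 -0.013]
```

Emit:
arm_command --deltas '[{"xyz": [0, 0, 0.005], "turn": 7, "jaw": 75}, {"xyz": [0, 0, 0.005], "turn": 14, "jaw": 75}, {"xyz": [0, 0, 0.005], "turn": 21, "jaw": 75}, {"xyz": [0, 0, 0.005], "turn": 28, "jaw": 75}, {"xyz": [0, 0, 0.005], "turn": 35, "jaw": 75}]'

```text
clock: 13.52
position: [0.542, -0.0257, 0.0108]
ee_rot: [2.253, 2.189, 0.006]
force: [-1.9, 2.3, 5.0]
width: 0.704
```

```bash
python3 -c "
from h import *
st();avg(3);print(rel([.5422,-.0262,.011]))"
```

```text
t 13.52 p [ 0.542  -0.0257  0.0108] F [-1.91  2.29  4.95] yawX 88.4 zax [ 0.0032  0.0024 -1.    ] q [-0.45  0.64  0.58  2.02 -0.59  0.64  0.48] w 0.704
t 13.67 p [ 0.54202 -0.02569  0.01067] sd [2.e-05 3.e-05 5.e-05] F [-1.89  2.05  4.9 ] Fzs [np.float64(5.0), np.float64(4.5), np.float64(5.6), np.float64(4.6)] last p [ 0.542  -0.0257  0.0107] T [ 0.321  0.554 -0.012]
[-0.05  0.02 -0.03]
```

Emit:
arm_command --deltas '[{"xyz": [-0.03, 0, -0.04], "turn": 0, "jaw": 75}, {"xyz": [-0.03, 0, -0.04], "turn": 0, "jaw": 75}]'

```text
clock: 13.83
position: [0.542, -0.0261, 0.0111]
ee_rot: [2.238, 2.204, 0.005]
force: [-0.1, 0.5, 1.5]
width: 0.708
```

```bash
python3 -c "
from h import *
st();avg(3)"
```

```text
t 13.83 p [ 0.542  -0.0261  0.0111] F [-0.14  0.47  1.45] yawX 89.1 zax [ 0.003   0.0016 -1.    ] q [-0.45  0.64  0.58  2.02 -0.58  0.64  0.49] w 0.708
t 13.98 p [ 0.54206 -0.02624  0.01104] sd [2.e-05 7.e-05 1.e-05] F [0.03 0.65 1.35] Fzs [np.float64(1.5), np.float64(1.2), np.float64(1.3), np.float64(1.4)] last p [ 0.542  -0.0263  0.011 ] T [0.01  0.153 0.011]
```

Emit:
arm_command --deltas '[{"xyz": [0, 0, 0], "turn": 7, "jaw": 75}, {"xyz": [0, 0, 0], "turn": 14, "jaw": 75}, {"xyz": [0, 0, 0], "turn": 21, "jaw": 75}, {"xyz": [0, 0, 0], "turn": 28, "jaw": 75}, {"xyz": [0, 0, 0], "turn": 35, "jaw": 75}]'

```text
clock: 14.4
position: [0.5418, -0.0264, 0.011]
ee_rot: [-2.804, -1.417, -0.005]
force: [-0.9, 1.0, 1.5]
width: 0.704
```

```bash
python3 -c "
from h import *
st();avg(3);print(rel([.5422,-.0262,.011]))"
```

```text
t 14.4 p [ 0.5418 -0.0264  0.011 ] F [-0.86  0.98  1.54] yawX 53.6 zax [ 0.0028  0.0017 -1.    ] q [-0.56  0.7   0.75  2.03 -0.74  0.7   0.03] w 0.704
t 14.55 p [ 0.54187 -0.02635  0.01088] sd [3.e-05 7.e-05 6.e-05] F [-1.36  0.71  2.73] Fzs [np.float64(1.5), np.float64(3.1), np.float64(3.5), np.float64(2.7)] last p [ 0.5419 -0.0264  0.0109] T [ 0.07   0.38  -0.011]
[ 0.03  0.02 -0.01]
```

Emit:
arm_command --deltas '[{"xyz": [0, 0, -0.01], "turn": 7, "jaw": 75}, {"xyz": [0, 0, -0.01], "turn": 14, "jaw": 75}, {"xyz": [0, 0, -0.01], "turn": 21, "jaw": 75}, {"xyz": [0, 0, -0.01], "turn": 28, "jaw": 75}, {"xyz": [0, 0, -0.01], "turn": 35, "jaw": 75}]'

```text
clock: 14.97
position: [0.5418, -0.0263, 0.011]
ee_rot: [-3.097, -0.521, -0.004]
force: [-0.6, 1.0, 2.1]
width: 0.702
```

```bash
python3 -c "
from h import *
st();avg(3);print(rel([.5422,-.0262,.011]))"
```

```text
t 14.97 p [ 0.5418 -0.0263  0.011 ] F [-0.58  1.03  2.12] yawX 19.1 zax [ 0.0023  0.0014 -1.    ] q [-0.65  0.77  0.9   2.03 -0.88  0.79 -0.44] w 0.702
t 15.12 p [ 0.54179 -0.02629  0.01087] sd [1.e-05 2.e-05 8.e-05] F [-0.56  1.71  3.74] Fzs [np.float64(2.1), np.float64(4.1), np.float64(4.8), np.float64(4.0)] last p [ 0.5418 -0.0263  0.0109] T [ 0.237  0.38  -0.003]
[ 0.04  0.01 -0.01]
```

Emit:
arm_command --deltas '[{"xyz": [0, 0, -0.025], "turn": 5, "jaw": 75}, {"xyz": [0, 0, -0.025], "turn": 12, "jaw": 75}, {"xyz": [0, 0, -0.025], "turn": 19, "jaw": 75}, {"xyz": [0, 0, -0.03], "turn": 26, "jaw": 75}, {"xyz": [0, 0, -0.03], "turn": 33, "jaw": 75}]'

```text
clock: 15.53
position: [0.5418, -0.0265, 0.0111]
ee_rot: [-3.119, 0.367, -0.003]
force: [0.2, 1.3, 1.4]
width: 0.707
```

```bash
python3 -c "
from h import *
st();avg(3);print(rel([.5422,-.0262,.011]))"
```

```text
t 15.53 p [ 0.5418 -0.0265  0.0111] F [0.16 1.26 1.42] yawX -13.4 zax [ 2.e-03  8.e-04 -1.e+00] q [-0.71  0.84  1.04  2.04 -0.99  0.88 -0.9 ] w 0.707
t 15.68 p [ 0.54175 -0.02648  0.011  ] sd [2.e-05 4.e-05 9.e-05] F [-0.06  1.45  1.99] Fzs [np.float64(1.4), np.float64(2.0), np.float64(2.4), np.float64(2.1)] last p [ 0.5418 -0.0265  0.011 ] T [0.137 0.192 0.006]
[ 0.04 -0.04  0.  ]
```

Emit:
arm_command --deltas '[{"xyz": [0, 0, -0.01], "turn": 6, "jaw": 75}, {"xyz": [0, 0, -0.01], "turn": 13, "jaw": 75}, {"xyz": [0, 0, -0.015], "turn": 20, "jaw": 75}, {"xyz": [0, 0, -0.015], "turn": 27, "jaw": 75}, {"xyz": [0, 0, -0.015], "turn": 34, "jaw": 75}]'

```text
clock: 16.1
position: [0.5416, -0.0267, 0.0111]
ee_rot: [-2.881, 1.251, -0.001]
force: [-0.4, -0.1, 0.8]
width: 0.706
```

```bash
python3 -c "
from h import *
st();avg(3);print(rel([.5422,-.0262,.011]))
d=get_image('side')
crop(d,240,200,140,110,5,'pics/s7.png')"
```

```text
t 16.1 p [ 0.5416 -0.0267  0.0111] F [-0.42 -0.15  0.78] yawX -46.9 zax [ 1.3e-03  6.0e-04 -1.0e+00] q [-0.76  0.93  1.16  2.04 -1.08  0.98 -1.4 ] w 0.706
t 16.25 p [ 0.54159 -0.02662  0.01099] sd [2.e-05 4.e-05 9.e-05] F [-0.45  0.6   1.77] Fzs [np.float64(0.8), np.float64(2.1), np.float64(2.7), np.float64(1.5)] last p [ 0.5416 -0.0266  0.011 ] T [0.21  0.238 0.006]
[ 0.01 -0.07  0.  ]
```

View pics/s7.png

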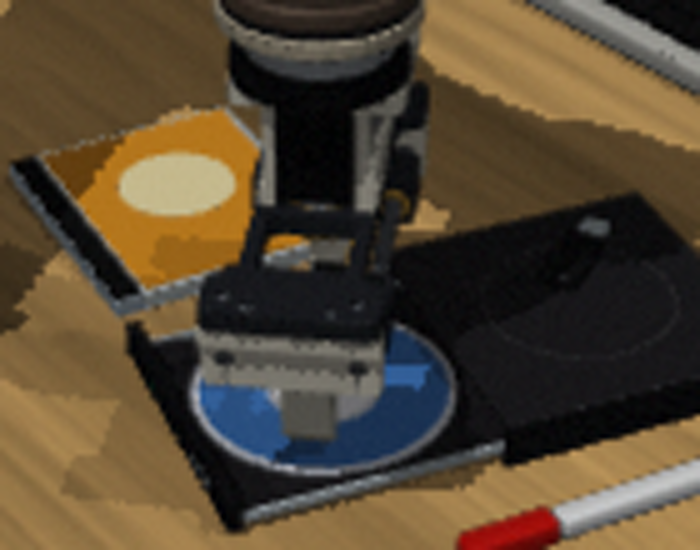

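The dot isn't visible, most likely hidden behind the gripper. The first stroke covered about 258°. I'll lift, unwind and regrip for a second stroke.

Emit:
arm_command --deltas '[{"xyz": [0, 0, -1.0], "turn": 0, "jaw": 75}, {"xyz": [0, 0, -1.5], "turn": -7, "jaw": 75}, {"xyz": [0, 0, -1.5], "turn": -14, "jaw": 75}, {"xyz": [0, 0, -1.5], "turn": -21, "jaw": 75}, {"xyz": [0, 0, -1.5], "turn": -28, "jaw": 75}]'

```text
clock: 16.72
position: [0.5418, -0.0269, 0.027]
ee_rot: [-3.103, 0.49, -0.003]
force: [0.1, -0.1, -0.8]
width: 0.706
```

Emit:
arm_command --deltas '[{"xyz": [0, 0, 0], "turn": -7, "jaw": 75}, {"xyz": [0, 0, 0], "turn": -14, "jaw": 75}, {"xyz": [0, 0, 0], "turn": -21, "jaw": 75}, {"xyz": [0, 0, 0], "turn": -28, "jaw": 75}, {"xyz": [0, 0, 0], "turn": -35, "jaw": 75}]'

```text
clock: 17.13
position: [0.5422, -0.0272, 0.0279]
ee_rot: [3.104, 0.483, 0.005]
force: [0.2, 0.5, -0.2]
width: 0.705
```

Emit:
arm_command --deltas '[{"xyz": [0, 0, 0], "turn": -7, "jaw": 75}, {"xyz": [0, 0, 0], "turn": -14, "jaw": 75}, {"xyz": [0, 0, 0], "turn": -21, "jaw": 75}, {"xyz": [0, 0, 0], "turn": -28, "jaw": 75}, {"xyz": [0, 0, 0], "turn": -35, "jaw": 75}]'

```text
clock: 17.55
position: [0.5426, -0.0277, 0.0289]
ee_rot: [2.805, 1.409, 0.007]
force: [0.2, 0.5, -0.8]
width: 0.707
```

Emit:
arm_command --deltas '[{"xyz": [0, 0, 0], "turn": -7, "jaw": 75}, {"xyz": [0, 0, 0], "turn": -14, "jaw": 75}, {"xyz": [0, 0, 0], "turn": -21, "jaw": 75}, {"xyz": [0, 0, 0], "turn": -28, "jaw": 75}, {"xyz": [0, 0, 0], "turn": -35, "jaw": 75}]'

```text
clock: 17.97
position: [0.5431, -0.0282, 0.0301]
ee_rot: [2.237, 2.198, 0.007]
force: [-1.1, 0.3, 0.2]
width: 0.706
```

```bash
python3 -c "
from h import *
st();print(rel([.542,-.0262,.013]))
d=get_image('side')
crop(d,240,200,140,110,5,'pics/s8.png');st();print(rel([.542,-.0262,.013]))"
```

```text
t 17.97 p [ 0.5431 -0.0282  0.0301] F [-1.11  0.31  0.18] yawX 89.0 zax [ 7.e-03 -9.e-04 -1.e+00] q [-0.47  0.62  0.61  2.01 -0.56  0.68  0.48] w 0.706
[ 0.2  -0.13  1.7 ]
t 18.02 p [ 0.5432 -0.0285  0.0302] F [-0.09  0.35  0.64] yawX 89.4 zax [ 0.0072 -0.0011 -1.    ] q [-0.47  0.62  0.61  2.01 -0.56  0.67  0.48] w 0.705
[ 0.23 -0.13  1.72]
```

View pics/s8.png

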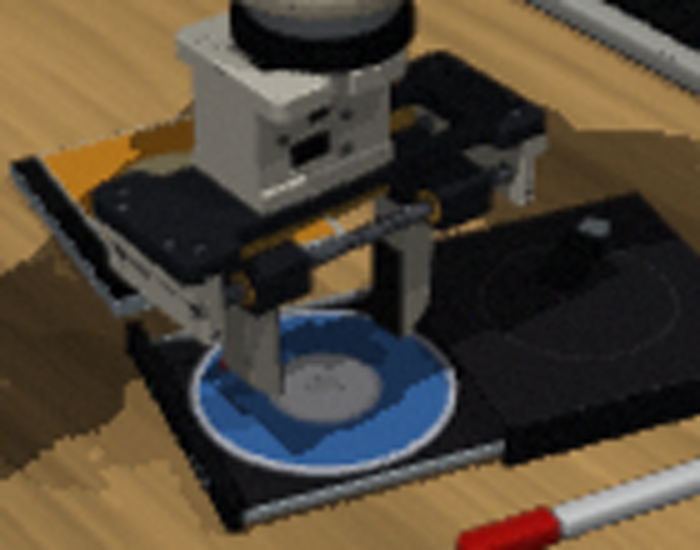

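```bash
python3 -c "
from h import *
d=get_image('side');f=d['frame'].astype(int)
m=(f[:,:,0]-f[:,:,2]>30)&(f[:,:,0]-f[:,:,1]>30)
m[:255]=0;m[300:]=0;m[:,:275]=0;m[:,335:]=0
v,u=np.nonzero(m);print(list(zip(u,v)))
c=px2w(d,304.1+.0,276.8,.011)
def ang(u,v,z,c):
  p=px2w(d,u,v,z)-c;return np.degrees(np.arctan2(p[1],p[0])),np.hypot(*p[:2])
c=np.array([.5405,-.0275,0])
print(ang(u.mean(),v.mean(),.011,c),ang(240+223/5,200+365/5,.011,c))
print('start',ang(230+375/4,200+288/4,.0138,c))
print('after 55', ang(240+413/5,200+419/5,.011,c))
crop(d,270,250,70,50,10,'pics/s9.png')
"
```

```text
[(np.int64(304), np.int64(255)), (np.int64(305), np.int64(255)), (np.int64(306), np.int64(255)), (np.int64(307), np.int64(255)), (np.int64(308), np.int64(255)), (np.int64(309), np.int64(255)), (np.int64(310), np.int64(255)), (np.int64(311), np.int64(255)), (np.int64(312), np.int64(255)), (np.int64(313), np.int64(255)), (np.int64(305), np.int64(256)), (np.int64(306), np.int64(256)), (np.int64(307), np.int64(256)), (np.int64(308), np.int64(256)), (np.int64(309), np.int64(256)), (np.int64(310), np.int64(256)), (np.int64(311), np.int64(256)), (np.int64(305), np.int64(257)), (np.int64(306), np.int64(257)), (np.int64(307), np.int64(257)), (np.int64(308), np.int64(257)), (np.int64(309), np.int64(257)), (np.int64(310), np.int64(257)), (np.int64(334), np.int64(293)), (np.int64(331), np.int64(294)), (np.int64(332), np.int64(294)), (np.int64(333), np.int64(294)), (np.int64(334), np.int64(294)), (np.int64(275), np.int64(295)), (np.int64(328), np.int64(295)), (np.int64(329), np.int64(295)), (np.int64(330), np.int64(295)), (np.int64(331), np.int64(295)), (np.int64(332), np.int64(295)), (np.int64(3
[... 1651 characters left out ...]
, (np.int64(322), np.int64(299)), (np.int64(323), np.int64(299)), (np.int64(324), np.int64(299)), (np.int64(325), np.int64(299)), (np.int64(326), np.int64(299)), (np.int64(327), np.int64(299)), (np.int64(328), np.int64(299)), (np.int64(329), np.int64(299)), (np.int64(330), np.int64(299)), (np.int64(331), np.int64(299)), (np.int64(332), np.int64(299)), (np.int64(333), np.int64(299)), (np.int64(334), np.int64(299))]
(np.float64(-83.56356466591794), np.float64(0.048414038686299773)) (np.float64(117.66100966332641), np.float64(0.048772361756300085))
start (np.float64(-15.830129466819956), np.float64(0.04845920293772117))
after 55 (np.float64(-65.66163857372341), np.float64(0.045896516525646684))
```

View pics/s9.png

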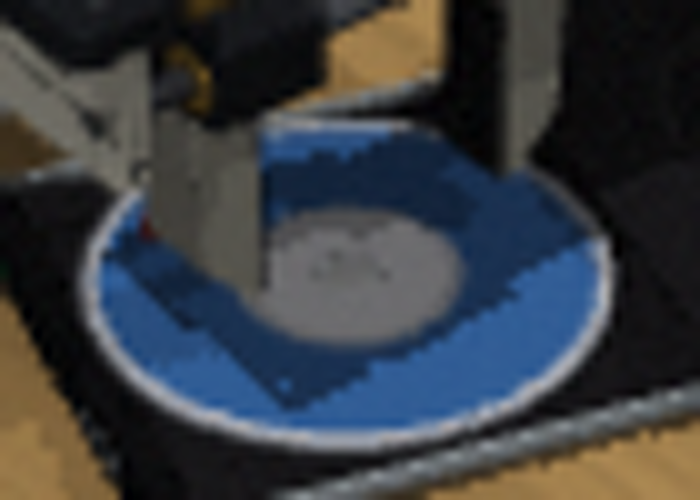

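The visible edge of the dot puts the disc at about 226–230° of turn for 258° at the tool, so there was some slip. I'll unwind further and make the second stroke about 175°.

Emit:
arm_command --deltas '[{"xyz": [0, 0, 0], "turn": -7, "jaw": 75}, {"xyz": [0, 0, 0], "turn": -14, "jaw": 75}, {"xyz": [0, 0, 0], "turn": -21, "jaw": 75}, {"xyz": [0, 0, 0], "turn": -28, "jaw": 75}, {"xyz": [0, 0, 0], "turn": -35, "jaw": 75}]'

```text
clock: 18.48
position: [0.5434, -0.0287, 0.0307]
ee_rot: [1.473, 2.766, 0.005]
force: [0.2, -0.5, 0.0]
width: 0.707
```

Emit:
arm_command --deltas '[{"xyz": [0, 0, 0], "turn": -7, "jaw": 75}, {"xyz": [0, 0, 0], "turn": -14, "jaw": 75}, {"xyz": [0, 0, 0], "turn": -21, "jaw": 75}, {"xyz": [0, 0, 0], "turn": -28, "jaw": 75}, {"xyz": [0, 0, 0], "turn": -35, "jaw": 75}]'

```text
clock: 18.9
position: [0.5437, -0.0291, 0.0312]
ee_rot: [0.567, 3.081, 0.001]
force: [-0.5, -0.3, -0.6]
width: 0.708
```

```bash
python3 -c "
from h import *
get_image('side');get_image('side');st();print(rel([.542,-.0265,.013]))"
```

```text
t 19.0 p [ 0.5437 -0.0293  0.0312] F [0.25 0.02 0.01] yawX 158.9 zax [ 9.e-03 -9.e-04 -1.e+00] q [-0.24  0.55  0.27  1.99 -0.24  0.62  1.39] w 0.708
[0.27 0.19 1.82]
```

Emit:
arm_command --deltas '[{"xyz": [0.25, 0.2, 0.8], "turn": 0, "jaw": 75}, {"xyz": [0.25, 0.2, 1.5], "turn": 0, "jaw": 75}, {"xyz": [0.25, 0.2, 1.75], "turn": 0, "jaw": 75}, {"xyz": [0.25, 0.2, 1.8], "turn": 0, "jaw": 75}, {"xyz": [0.25, 0.2, 1.8], "turn": 0, "jaw": 75}]'

```text
clock: 19.42
position: [0.5419, -0.0265, 0.0126]
ee_rot: [0.574, 3.081, 0.0]
force: [-0.5, -0.3, 0.0]
width: 0.704
```

```bash
python3 -c "
from h import *
avg(5)
d=get_image('side');crop(d,270,250,70,50,10,'pics/s10.png')"
```

```text
t 19.67 p [ 0.54222 -0.02652  0.01308] sd [1.9e-04 2.0e-05 2.5e-04] F [ 0.05  0.01 -0.18] Fzs [np.float64(0.0), np.float64(-1.0), np.float64(0.0), np.float64(0.1), np.float64(0.2), np.float64(-0.3)] last p [ 0.5424 -0.0265  0.0133] T [-0.013 -0.009 -0.009]
```

View pics/s10.png

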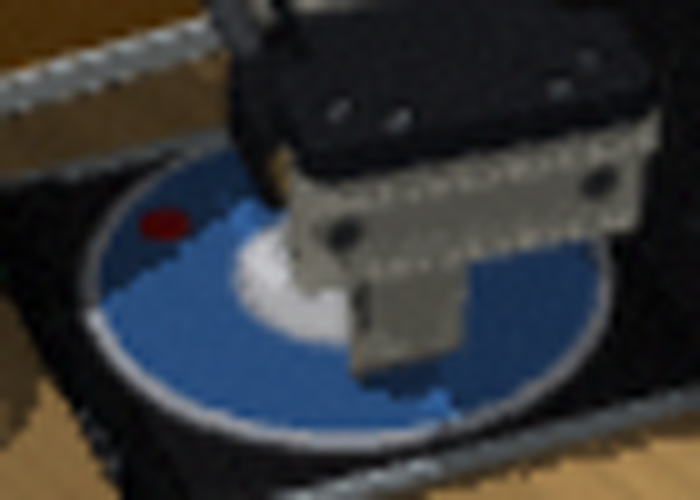

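Emit:
arm_command --deltas '[{"xyz": [0, 0, 0.1], "turn": 0, "jaw": 75}, {"xyz": [0, 0, 0.17], "turn": 0, "jaw": 75}, {"xyz": [0, 0, 0.2], "turn": 0, "jaw": 75}, {"xyz": [0, 0, 0.21], "turn": 0, "jaw": 75}]'

```text
clock: 20.05
position: [0.5424, -0.0266, 0.0112]
ee_rot: [0.573, 3.079, 0.001]
force: [-1.2, 0.2, 0.1]
width: 0.706
```

```bash
python3 -c "
from h import *
avg(3)
d=get_image('side');c=np.array([.5405,-.0275,0]);p=px2w(d,286.5,272.5,.011)-c;print(np.degrees(np.arctan2(p[1],p[0])))"
```

```text
t 20.2 p [ 0.54239 -0.02654  0.01123] sd [1.e-05 2.e-05 2.e-05] F [-0.42 -0.21  0.17] Fzs [np.float64(0.1), np.float64(0.2), np.float64(0.8), np.float64(-0.4)] last p [ 0.5424 -0.0265  0.0113] T [-0.019  0.014  0.005]
113.38625401857023
```

Emit:
arm_command --deltas '[{"xyz": [0, 0, 0.03], "turn": 0, "jaw": 75}, {"xyz": [0, 0, 0.045], "turn": 0, "jaw": 75}, {"xyz": [0, 0, 0.045], "turn": 0, "jaw": 75}]'

```text
clock: 20.5
position: [0.5425, -0.0265, 0.0109]
ee_rot: [0.573, 3.079, 0.002]
force: [0.1, 1.3, 3.0]
width: 0.703
```

```bash
python3 -c "
from h import *
avg(4)"
```

```text
t 20.7 p [ 0.54243 -0.02654  0.01091] sd [2.e-05 2.e-05 1.e-05] F [-0.4   0.27  2.99] Fzs [np.float64(3.0), np.float64(2.6), np.float64(2.9), np.float64(3.8), np.float64(2.7)] last p [ 0.5424 -0.0265  0.0109] T [ 0.005  0.179 -0.016]
```

Emit:
arm_command --deltas '[{"xyz": [0, 0, 0.005], "turn": 6, "jaw": 75}, {"xyz": [0, 0, 0.005], "turn": 13, "jaw": 75}, {"xyz": [0, 0, 0.005], "turn": 20, "jaw": 75}, {"xyz": [0, 0, 0.005], "turn": 27, "jaw": 75}, {"xyz": [0, 0, 0], "turn": 34, "jaw": 75}]'

```text
clock: 21.12
position: [0.5422, -0.0265, 0.0109]
ee_rot: [1.457, 2.774, 0.006]
force: [-1.8, -0.8, 2.5]
width: 0.704
```

```bash
python3 -c "
from h import *
avg(3);print(rel([.5422,-.0264,.011]))"
```

```text
t 21.27 p [ 0.54223 -0.02641  0.01084] sd [4.e-05 6.e-05 3.e-05] F [-1.53 -0.4   3.16] Fzs [np.float64(2.5), np.float64(3.2), np.float64(3.0), np.float64(3.9)] last p [ 0.5423 -0.0264  0.0108] T [-0.13   0.385  0.012]
[ 0.   -0.   -0.02]
```

Emit:
arm_command --deltas '[{"xyz": [0, 0, -0.005], "turn": 6, "jaw": 75}, {"xyz": [0, 0, -0.005], "turn": 13, "jaw": 75}, {"xyz": [0, 0, -0.005], "turn": 20, "jaw": 75}, {"xyz": [0, 0, -0.01], "turn": 27, "jaw": 75}, {"xyz": [0, 0, -0.01], "turn": 34, "jaw": 75}]'

```text
clock: 21.68
position: [0.5419, -0.0264, 0.0109]
ee_rot: [2.197, 2.237, 0.008]
force: [-1.7, -0.3, 3.2]
width: 0.708
```

```bash
python3 -c "
from h import *
avg(3);print(rel([.5422,-.0264,.011]))"
```

```text
t 21.83 p [ 0.54186 -0.02631  0.01078] sd [3.e-05 9.e-05 7.e-05] F [-1.82 -0.17  3.99] Fzs [np.float64(3.2), np.float64(4.8), np.float64(4.6), np.float64(3.4)] last p [ 0.5419 -0.0263  0.0108] T [-0.057  0.621 -0.011]
[-0.01  0.03 -0.02]
```

Emit:
arm_command --deltas '[{"xyz": [0, 0, -0.025], "turn": 6, "jaw": 75}, {"xyz": [0, 0, -0.025], "turn": 13, "jaw": 75}, {"xyz": [0, 0, -0.025], "turn": 20, "jaw": 75}, {"xyz": [0, 0, -0.025], "turn": 27, "jaw": 75}, {"xyz": [0, 0, -0.025], "turn": 34, "jaw": 75}]'

```text
clock: 22.25
position: [0.5416, -0.0262, 0.0109]
ee_rot: [2.75, 1.51, 0.009]
force: [-2.3, 0.2, 2.6]
width: 0.707
```

```bash
python3 -c "
from h import *
avg(3);print(rel([.5422,-.0264,.011]))"
```

```text
t 22.4 p [ 0.54164 -0.02611  0.01083] sd [3.e-05 7.e-05 6.e-05] F [-1.78  1.18  3.35] Fzs [np.float64(2.6), np.float64(4.3), np.float64(3.9), np.float64(2.6)] last p [ 0.5417 -0.0261  0.0108] T [0.191 0.525 0.011]
[ 0.    0.06 -0.02]
```

Emit:
arm_command --deltas '[{"xyz": [0, 0.03, -0.02], "turn": 6, "jaw": 75}, {"xyz": [0, 0.03, -0.02], "turn": 13, "jaw": 75}, {"xyz": [0, 0.03, -0.02], "turn": 20, "jaw": 75}, {"xyz": [0, 0.03, -0.02], "turn": 27, "jaw": 75}, {"xyz": [0, 0.03, -0.02], "turn": 34, "jaw": 75}]'

```text
clock: 22.82
position: [0.5419, -0.0262, 0.011]
ee_rot: [3.07, 0.654, 0.01]
force: [-1.2, 0.7, 2.3]
width: 0.707
```

```bash
python3 -c "
from h import *
avg(3);print(rel([.5422,-.0264,.011]))"
```

```text
t 22.97 p [ 0.5419  -0.02621  0.01088] sd [2.e-05 4.e-05 8.e-05] F [-0.68  1.75  3.16] Fzs [np.float64(2.3), np.float64(3.8), np.float64(4.3), np.float64(2.3)] last p [ 0.5419 -0.0262  0.0109] T [ 0.292  0.382 -0.016]
[ 0.02  0.03 -0.01]
```

Emit:
arm_command --deltas '[{"xyz": [0, 0.02, -0.02], "turn": 6, "jaw": 75}, {"xyz": [0, 0.02, -0.02], "turn": 13, "jaw": 75}, {"xyz": [0, 0.02, -0.02], "turn": 20, "jaw": 75}, {"xyz": [0, 0.02, -0.02], "turn": 27, "jaw": 75}, {"xyz": [0, 0.02, -0.025], "turn": 34, "jaw": 75}]'

```text
clock: 23.38
position: [0.5419, -0.0264, 0.0111]
ee_rot: [3.13, -0.259, 0.01]
force: [-0.6, 0.3, 1.5]
width: 0.706
```

```bash
python3 -c "
from h import *
st();avg(3);print(rel([.5422,-.0264,.011]))
d=get_image('side');crop(d,270,250,70,50,10,'pics/s11.png')"
```

```text
t 23.38 p [ 0.5419 -0.0264  0.0111] F [-0.57  0.34  1.51] yawX -9.4 zax [ 0.0064 -0.0013 -1.    ] q [-0.71  0.84  1.03  2.04 -0.99  0.87 -0.83] w 0.706
t 23.53 p [ 0.54186 -0.02644  0.01093] sd [2.e-05 4.e-05 9.e-05] F [-0.5   1.55  2.52] Fzs [np.float64(1.5), np.float64(3.0), np.float64(3.1), np.float64(2.5)] last p [ 0.5419 -0.0265  0.0109] T [ 0.28   0.354 -0.018]
[ 0.03 -0.01 -0.01]
```

View pics/s11.png

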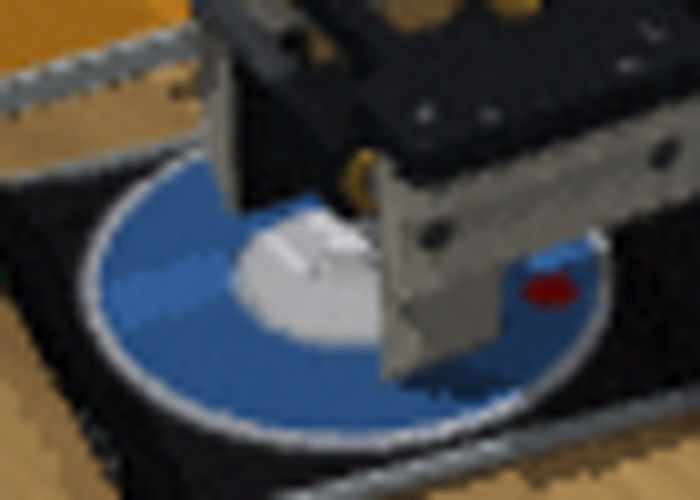

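The dot at (325,279) has passed its start at (324,272) going clockwise, so one full turn is done. One more push will give a clear margin.

Emit:
arm_command --deltas '[{"xyz": [0, 0, -0.01], "turn": 6, "jaw": 75}, {"xyz": [0, 0, -0.01], "turn": 13, "jaw": 75}, {"xyz": [0, 0, -0.015], "turn": 20, "jaw": 75}, {"xyz": [0, 0, -0.02], "turn": 26, "jaw": 75}, {"xyz": [0, 0, -0.02], "turn": 30, "jaw": 75}]'

```text
clock: 24.0
position: [0.5419, -0.0268, 0.0112]
ee_rot: [-2.961, 1.05, -0.01]
force: [-0.5, -0.2, 1.3]
width: 0.711
```

Emit:
arm_command --deltas '[{"xyz": [0, 0, -1], "turn": 0, "jaw": 75}, {"xyz": [0, 0, -4], "turn": 0, "jaw": 75}, {"xyz": [0, 0, -6], "turn": -7, "jaw": 150}, {"xyz": [0, 0, -6], "turn": -14, "jaw": 255}, {"xyz": [0, 0, -6], "turn": -21, "jaw": 255}]'

```text
clock: 24.42
position: [0.5424, -0.0274, 0.073]
ee_rot: [3.105, -0.471, 0.014]
force: [-0.3, -0.5, -0.7]
width: 0.535
```

```bash
python3 -c "
from h import *
st()
d=get_image('side');crop(d,255,240,100,80,8,'pics/s12.png')
f=d['frame'].astype(int)
m=(f[:,:,0]-f[:,:,2]>50)&(f[:,:,0]-f[:,:,1]>50)
m[:262]=0;m[296:]=0;m[:,:280]=0;m[:,330:]=0
v,u=np.nonzero(m);print(len(u),u.mean(),v.mean())
c=np.array([.5405,-.0275,0]);p=px2w(d,u.mean(),v.mean(),.011)-c;print(np.degrees(np.arctan2(p[1],p[0])),np.hypot(*p[:2]))"
```

```text
t 24.42 p [ 0.5424 -0.0274  0.073 ] F [-0.33 -0.48 -0.72] yawX -17.3 zax [ 0.0088 -0.0028 -1.    ] q [-0.78  0.78  1.16  2.01 -0.89  0.98 -1.03] w 0.535
12 323.1666666666667 281.9166666666667
-57.10376621330553 0.04464944128292536
```

View pics/s12.png

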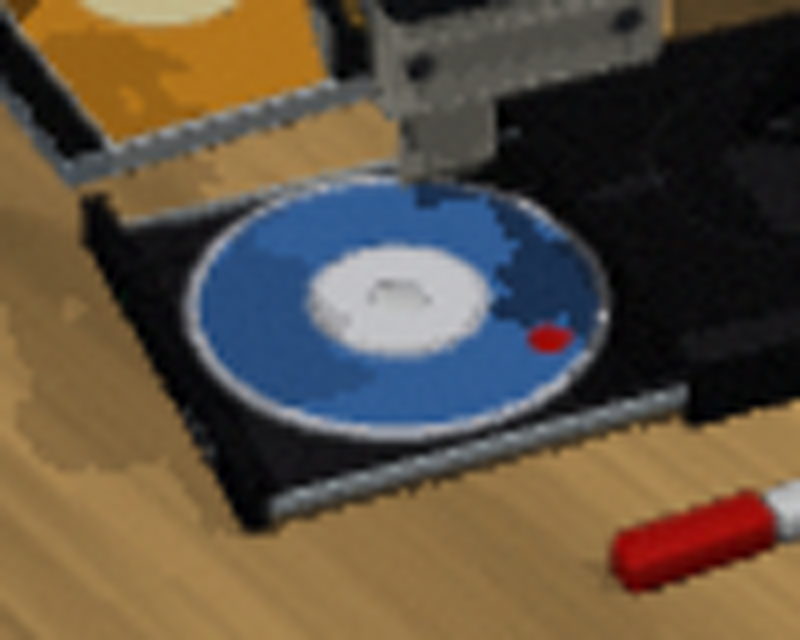

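The dot sits at (323,282), about −57°, so the disc has turned about 400° clockwise in all. Now I'll go in front of the bezel with the jaws shut.

```bash
python3 -c "
from h import *
st();print(rel([.448,.0025,.07]),rel([.448,.0025,.008]))"
```

```text
t 24.47 p [ 0.5421 -0.0274  0.0727] F [ 0.1  -0.54  0.31] yawX -16.8 zax [ 0.0084 -0.0023 -1.    ] q [-0.78  0.78  1.16  2.01 -0.89  0.98 -1.03] w 0.493
[-9.87 -0.14  0.19] [-9.93 -0.14  6.39]
```

Emit:
arm_command --deltas '[{"xyz": [-3.5, -0.1, 0], "turn": 0, "jaw": 255}, {"xyz": [-7, -0.1, 0], "turn": 0, "jaw": 255}, {"xyz": [-9.9, -0.1, 0], "turn": 0, "jaw": 255}, {"xyz": [-9.9, -0.1, 0], "turn": 0, "jaw": 255}, {"xyz": [-9.9, -0.1, 0], "turn": 0, "jaw": 255}]'

```text
clock: 24.88
position: [0.4462, 0.0029, 0.0721]
ee_rot: [-3.108, 0.454, -0.012]
force: [0.7, -0.1, 1.3]
width: 0.129
```

```bash
python3 -c "
from h import *
get_image('side');st();print(rel([.448,.0025,.008]))"
```

```text
t 24.93 p [0.4478 0.0024 0.0723] F [ 0.4  -0.31  0.23] yawX -16.6 zax [ 0.009  -0.0016 -1.    ] q [-0.95  0.67  1.23  2.23 -0.88  0.86 -1.01] w 0.085
[-0.04 -0.01  6.43]
```

q3 is close to its range limit at 1.23, so I'll unwind the wrist by half a turn. That gives the same finger shape.

Emit:
arm_command --deltas '[{"xyz": [0, 0, 0], "turn": -7, "jaw": 255}, {"xyz": [0, 0, 0], "turn": -14, "jaw": 255}, {"xyz": [0, 0, 0], "turn": -21, "jaw": 255}, {"xyz": [0, 0, 0], "turn": -28, "jaw": 255}, {"xyz": [0, 0, 0], "turn": -35, "jaw": 255}]'

```text
clock: 25.35
position: [0.4494, 0.0016, 0.0728]
ee_rot: [3.095, 0.511, 0.016]
force: [0.2, 0.2, -0.5]
width: 0.002
```

Emit:
arm_command --deltas '[{"xyz": [0, 0, 0], "turn": -7, "jaw": 255}, {"xyz": [0, 0, 0], "turn": -14, "jaw": 255}, {"xyz": [0, 0, 0], "turn": -21, "jaw": 255}, {"xyz": [0, 0, 0], "turn": -28, "jaw": 255}, {"xyz": [0, 0, 0], "turn": -35, "jaw": 255}]'

```text
clock: 25.77
position: [0.4511, 0.0008, 0.0733]
ee_rot: [2.789, 1.426, 0.016]
force: [-0.5, 0.2, -0.4]
width: 0.008
```

Emit:
arm_command --deltas '[{"xyz": [0, 0, 0], "turn": -7, "jaw": 255}, {"xyz": [0, 0, 0], "turn": -14, "jaw": 255}, {"xyz": [0, 0, 0], "turn": -21, "jaw": 255}, {"xyz": [0, 0, 0], "turn": -28, "jaw": 255}, {"xyz": [0, 0, 0], "turn": -35, "jaw": 255}]'

```text
clock: 26.18
position: [0.4529, 0.0001, 0.0738]
ee_rot: [2.221, 2.203, 0.013]
force: [0.2, -0.1, -0.4]
width: 0.005
```

Emit:
arm_command --deltas '[{"xyz": [0, 0, 0], "turn": -7, "jaw": 255}, {"xyz": [0, 0, 0], "turn": -14, "jaw": 255}, {"xyz": [0, 0, 0], "turn": -21, "jaw": 255}, {"xyz": [0, 0, 0], "turn": -28, "jaw": 255}, {"xyz": [0, 0, 0], "turn": -35, "jaw": 255}]'

```text
clock: 26.6
position: [0.4546, -0.0008, 0.0742]
ee_rot: [1.445, 2.77, 0.006]
force: [0.4, -0.8, 1.3]
width: 0.011
```

Emit:
arm_command --deltas '[{"xyz": [0, 0, 0], "turn": -7, "jaw": 255}, {"xyz": [0, 0, 0], "turn": -14, "jaw": 255}, {"xyz": [0, 0, 0], "turn": -21, "jaw": 255}, {"xyz": [0, 0, 0], "turn": -28, "jaw": 255}, {"xyz": [0, 0, 0], "turn": -35, "jaw": 255}]'

```text
clock: 27.02
position: [0.4564, -0.0016, 0.0747]
ee_rot: [0.535, 3.075, -0.002]
force: [-0.1, -0.6, -0.6]
width: 0.007
```

```bash
python3 -c "
from h import *
get_image('side');st();print(rel([.448,.0025,.008]))"
```

```text
t 27.07 p [ 0.4563 -0.0018  0.0747] F [-0.07 -0.14  0.9 ] yawX 160.7 zax [ 0.0194 -0.0049 -0.9998] q [-0.39  0.37  0.35  2.18 -0.21  0.6   1.34] w 0.006
[1.06 0.12 6.65]
```

Emit:
arm_command --deltas '[{"xyz": [1.1, 0.1, 2], "turn": -1, "jaw": 255}, {"xyz": [1.1, 0.1, 4], "turn": -3, "jaw": 255}, {"xyz": [1.1, 0.1, 5.5], "turn": -3, "jaw": 255}, {"xyz": [1.1, 0.1, 6.4], "turn": -3, "jaw": 255}, {"xyz": [1.1, 0.1, 6.6], "turn": -3, "jaw": 255}]'

```text
clock: 27.48
position: [0.4478, 0.0019, 0.0075]
ee_rot: [0.445, 3.091, -0.004]
force: [0.9, -0.5, 0.0]
width: 0.006
```

```bash
python3 -c "
from h import *
avg(3);st();print(rel([.479,-.007,.008]))
d=get_image('side');crop(d,240,230,130,90,6,'pics/s13.png')"
```

```text
t 27.63 p [0.44794 0.00201 0.00818] sd [0.00018 0.00013 0.00056] F [ 0.07 -0.21 -0.03] Fzs [np.float64(0.0), np.float64(-0.3), np.float64(0.4), np.float64(-0.3)] last p [0.4482 0.0022 0.0089] T [0.005 0.022 0.016]
t 27.63 p [0.4482 0.0022 0.0089] F [-0.21  1.11 -0.25] yawX 163.7 zax [ 0.02   -0.005  -0.9998] q [-0.33  0.49  0.25  2.24 -0.28  0.42  1.44] w 0.005
[-3.21 -0.02  0.16]
```

View pics/s13.png

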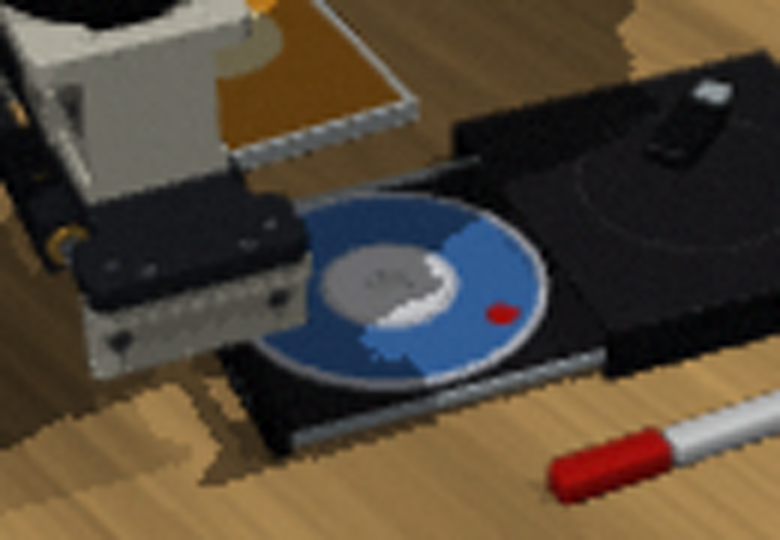

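Emit:
arm_command --deltas '[{"xyz": [-1.0, 0, 0.05], "turn": 0, "jaw": 255}, {"xyz": [-2.0, 0, 0.1], "turn": 0, "jaw": 255}, {"xyz": [-2.7, 0, 0.12], "turn": 0, "jaw": 255}, {"xyz": [-3.5, 0, 0.13], "turn": 0, "jaw": 255}, {"xyz": [-4.3, 0, 0.14], "turn": 0, "jaw": 255}]'

```text
clock: 28.1
position: [0.4901, -0.0098, 0.0087]
ee_rot: [0.443, 3.09, -0.003]
force: [-3.8, 2.0, 1.4]
width: 0.007
```

```bash
python3 -c "
from h import *
avg(2);print(rel([.5819,-.0378,.0085]))"
```

```text
t 28.2 p [ 0.49122 -0.01017  0.00878] sd [8.2e-04 2.5e-04 6.0e-05] F [-1.07  0.81 -0.37] Fzs [np.float64(1.4), np.float64(-1.9), np.float64(-0.6)] last p [ 0.4915 -0.0103  0.0088] T [ 0.151  0.375 -0.02 ]
[-9.44 -0.1   0.24]
```

Contact is made, with about 4 N opposing the push. I'll keep going.

Emit:
arm_command --deltas '[{"xyz": [-1.0, 0, 0.03], "turn": 0, "jaw": 255}, {"xyz": [-2.2, 0, 0.05], "turn": 0, "jaw": 255}, {"xyz": [-3.4, 0, 0.08], "turn": 0, "jaw": 255}, {"xyz": [-4.4, 0, 0.1], "turn": 0, "jaw": 255}, {"xyz": [-5.2, 0, 0.12], "turn": 0, "jaw": 255}]'

```text
clock: 28.62
position: [0.5415, -0.0252, 0.0084]
ee_rot: [0.444, 3.088, -0.004]
force: [-2.9, 0.9, -1.7]
width: 0.006
```

```bash
python3 -c "
from h import *
avg(2);st();print(rel([.5819,-.0378,.0085]))
d=get_image('side');crop(d,240,200,160,120,5,'pics/s14.png')"
```

```text
t 28.72 p [ 0.54256 -0.02551  0.0086 ] sd [0.00077 0.0002  0.00014] F [-0.65  0.19 -1.15] Fzs [np.float64(-1.7), np.float64(-2.3), np.float64(0.5)] last p [ 0.5429 -0.0256  0.0087] T [ 0.075  0.435 -0.019]
t 28.72 p [ 0.5429 -0.0256  0.0087] F [0.09 0.93 0.54] yawX 163.6 zax [ 0.024  -0.0059 -0.9997] q [-0.25  0.59  0.26  2.02 -0.27  0.54  1.49] w 0.006
[-4.08 -0.07  0.12]
```

View pics/s14.png

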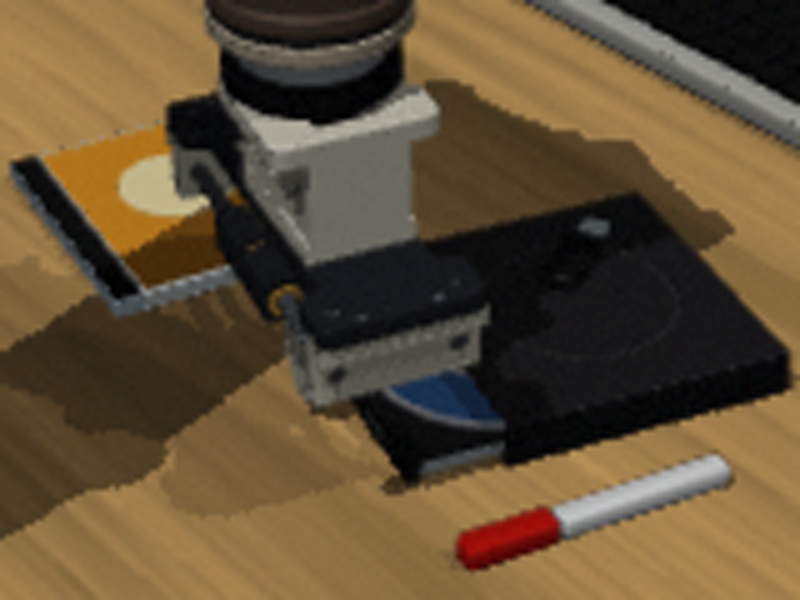

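Emit:
arm_command --deltas '[{"xyz": [-1.0, 0, 0.02], "turn": 0, "jaw": 255}, {"xyz": [-1.8, 0, 0.04], "turn": 0, "jaw": 255}, {"xyz": [-2.4, 0, 0.06], "turn": 0, "jaw": 255}, {"xyz": [-3.0, 0, 0.07], "turn": 0, "jaw": 255}, {"xyz": [-3.3, 0, 0.08], "turn": 0, "jaw": 255}]'

```text
clock: 29.18
position: [0.5747, -0.0348, 0.0087]
ee_rot: [0.444, 3.085, -0.004]
force: [-3.2, 1.3, -2.1]
width: 0.006
```

```bash
python3 -c "
from h import *
avg(2);print(rel([.5819,-.0378,.0085]))"
```

```text
t 29.28 p [ 0.57492 -0.03484  0.00881] sd [1.8e-04 5.0e-05 6.0e-05] F [-2.03  0.63 -1.57] Fzs [np.float64(-2.1), np.float64(-2.3), np.float64(-0.3)] last p [ 0.575  -0.0349  0.0089] T [0.092 0.401 0.021]
[-0.74 -0.09  0.06]
```

Emit:
arm_command --deltas '[{"xyz": [-0.15, 0, 0.0], "turn": 0, "jaw": 255}, {"xyz": [-0.3, 0, 0.01], "turn": 0, "jaw": 255}, {"xyz": [-0.4, 0, 0.01], "turn": 0, "jaw": 255}, {"xyz": [-0.5, 0, 0.01], "turn": 0, "jaw": 255}]'

```text
clock: 29.62
position: [0.5797, -0.0362, 0.0089]
ee_rot: [0.444, 3.084, -0.004]
force: [-1.8, 1.3, -1.7]
width: 0.002
```

```bash
python3 -c "
from h import *
avg(2);print(rel([.5819,-.0378,.0085]))"
```

```text
t 29.72 p [ 0.57983 -0.03627  0.00893] sd [1.e-04 4.e-05 1.e-05] F [-2.45  1.23 -0.91] Fzs [np.float64(-1.7), np.float64(-0.8), np.float64(-0.3)] last p [ 0.5799 -0.0363  0.0089] T [ 0.125  0.639 -0.004]
[-0.23 -0.09  0.05]
```

Emit:
arm_command --deltas '[{"xyz": [-0.1, 0, 0.0], "turn": 0, "jaw": 255}, {"xyz": [-0.2, 0, 0], "turn": 0, "jaw": 255}, {"xyz": [-0.3, 0, 0.01], "turn": 0, "jaw": 255}, {"xyz": [-0.3, 0, 0.01], "turn": 0, "jaw": 255}]'

```text
clock: 30.05
position: [0.5811, -0.0366, 0.0087]
ee_rot: [0.444, 3.087, -0.003]
force: [-8.3, 1.6, 4.7]
width: 0.004
```

```bash
python3 -c "
from h import *
avg(2)"
```

```text
t 30.15 p [ 0.58105 -0.03664  0.00875] sd [1.e-05 0.e+00 1.e-05] F [-8.67  1.9   4.82] Fzs [np.float64(4.7), np.float64(5.5), np.float64(4.2)] last p [ 0.581  -0.0366  0.0087] T [ 0.454  1.842 -0.027]
```

Emit:
arm_command --deltas '[{"xyz": [-0.1, 0, 0.0], "turn": 0, "jaw": 255}, {"xyz": [-0.15, 0, 0], "turn": 0, "jaw": 255}, {"xyz": [-0.2, 0, 0], "turn": 0, "jaw": 255}]'

```text
clock: 30.4
position: [0.5811, -0.0366, 0.0087]
ee_rot: [0.444, 3.091, -0.002]
force: [-11.0, 2.3, 9.1]
width: 0.003
```

```bash
python3 -c "
from h import *
avg(2)"
```

```text
t 30.5 p [ 0.58103 -0.03664  0.00872] sd [2.e-05 1.e-05 1.e-05] F [-10.41   2.14   7.69] Fzs [np.float64(9.1), np.float64(6.7), np.float64(7.3)] last p [ 0.581  -0.0367  0.0087] T [ 0.519  2.17  -0.025]
```

The bezel is on its hard stop: position is unchanged while the force rose from 9 to 11 N. Now I'll back off and look.

Emit:
arm_command --deltas '[{"xyz": [1.5, 0, 0], "turn": 0, "jaw": 255}, {"xyz": [4.5, 0, -0.3], "turn": 0, "jaw": 255}, {"xyz": [8, 0, -2], "turn": 0, "jaw": 255}, {"xyz": [10, 0, -5], "turn": 0, "jaw": 255}, {"xyz": [11, 0, -8], "turn": 0, "jaw": 255}]'

```text
clock: 30.92
position: [0.471, -0.0048, 0.0867]
ee_rot: [0.444, 3.094, -0.003]
force: [0.7, 0.9, 0.4]
width: 0.006
```

Emit:
arm_command --deltas '[{"xyz": [0, 3, -4], "turn": 0, "jaw": 255}, {"xyz": [0, 7, -7], "turn": 0, "jaw": 255}, {"xyz": [0, 11, -8], "turn": 0, "jaw": 255}, {"xyz": [0, 14, -8], "turn": 0, "jaw": 255}, {"xyz": [0, 14, -8], "turn": 0, "jaw": 255}]'

```text
clock: 31.33
position: [0.5127, 0.1393, 0.1694]
ee_rot: [0.43, 3.089, 0.008]
force: [1.0, 0.9, 0.1]
width: 0.002
```

```bash
python3 -c "
from h import *
d=get_image('top');crop(d,230,160,190,145,4,'pics/t9.png')
d=get_image('side');crop(d,230,190,200,130,4,'pics/s15.png');st()
for a in range(4): get_image('side')
st()"
```

```text
t 31.43 p [0.5104 0.1324 0.1675] F [-0.47 -1.3   0.71] yawX 163.9 zax [ 0.0186 -0.0027 -0.9998] q [-0.63  0.33  0.35  1.92 -0.13  0.89  1.07] w 0.007
t 31.63 p [0.509  0.1282 0.1666] F [ 0.34  0.09 -0.32] yawX 163.5 zax [ 0.0155 -0.0047 -0.9999] q [-0.63  0.33  0.35  1.93 -0.13  0.89  1.07] w 0.006
```

View pics/t9.png

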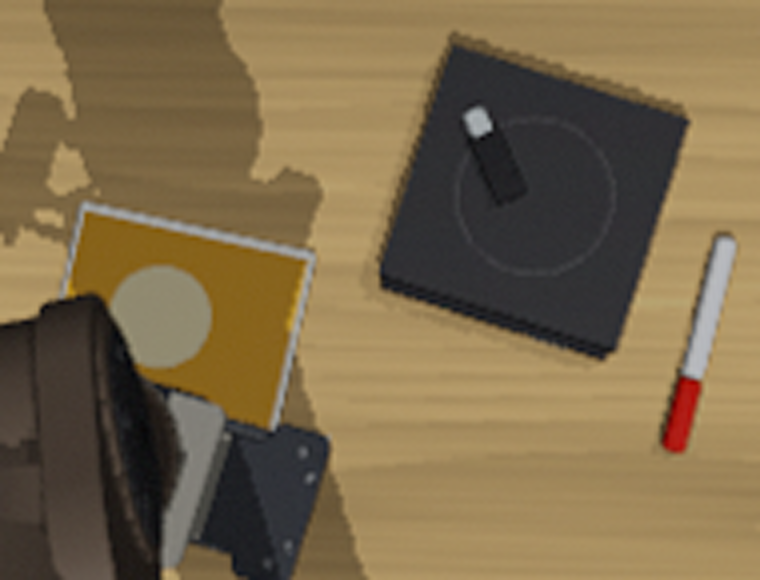

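View pics/s15.png

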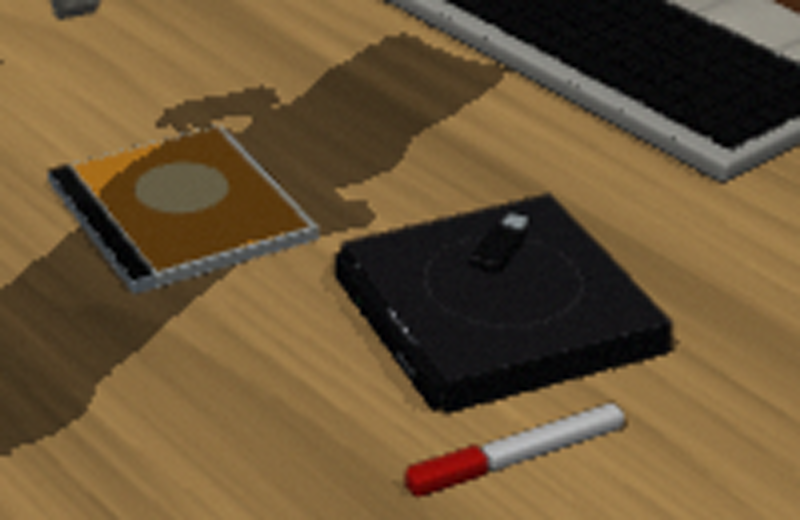

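The tray is shut with its bezel flush against the casing (front edge around (345,265)–(440,405) in the side view). The stick, pen and case are where they were, and the arm is clear of everything. I'm handing in.

```bash
python3 -c "
from cell import sign_off
print(sign_off())"
```

```text
the job is handed in; nothing more can be done
None
```

The disc is clipped home, it turned more than a full turn, and the tray is shut. I handed the job in at about 32 s, with the arm touching nothing.

- **Clip:** I felt contact at about 14.0 mm. The disc then slid down about 2.3 mm at a steady 7.7 N, reached its stop, and took up to about 13 N at the middle. This spindle sits about 2.5 mm low, so home is about 11.5 mm unloaded.
- **Turn:** I rested both fingertips on the face and turned it in two clockwise strokes. The force was mostly 1–4 N; averages peaked near 4.9 N and single noisy readings at 5.6 N, against the 6 N limit. The fingers slipped somewhat: in the first stroke the tool turned 258° but the disc only about 231°. I lengthened the second stroke, and the red dot ended about 400° from its start. I saw no sign of rubbing.
- **Tray:** I pushed it at about 2–4 N to a hard stop. The position stayed put while the force rose to about 11 N.
- **Last checks:** The last pictures show the bezel flush with the casing, and the case, stick and pen where they were. I never touched the mouse, adapter or screwdriver, but I did not check them again at the end. I could not check the clip again once the tray was shut.

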